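# Return the rework hand tools to their foam tray

## Robot

A 6-joint arm with a two-finger parallel gripper is mounted at the origin on a cart in front of the work surface, level with it; the furniture and walls round the work are solid. World frame = base frame: x ahead of the robot, y to its left, z up, the work surface at z = 0. Lengths are in m, angles in rad, forces in N, time in s.
With the tool pointing down it reaches from about 0.375 to 0.9 m from the base axis. Payload 3.1 kg.
Tool frame: the origin (TCP) lies between the finger pads; the fingertips stand 25 mm ahead of it and the grasp point (between the pads) lies 6 mm ahead of it; y points along the fingers, x is the direction in which the jaws open and shut, and the axes are right-handed (so a half turn about y gives the same grasp; the last joint's range is limited). The gripper opens to 87 mm and grips with 3 to 60 N. Pads are 19 mm wide; open, the fingers measure 117 mm over their backs; the gripper's body (75 mm by 190 mm) begins 51 mm behind the grasp point.
Start: joints at [1.024, 0.527, 1.433, -0, 1.181, -0.178], TCP at [0.225, 0.583, 0.225] pointing down, gripper open.
Joint ranges: [-3.08, 3.08], [-0.75, 2.2], [0.22, 2.44], [-1.43, 4.57], [0, 2.65], [-2.85, 2.85]. Speed limits (rad/s): [2.79, 2.79, 3.14, 3.14, 3.14, 3.14].

## Interface

Orientations are given as a unit quaternion [x, y, z, w].
In Python, from rig import robot gives the robot as it stands.
- The arm moves only by the tool carry_out, never from a script. Its argument "moves" is a list of rows, each a list of 7 numbers: the opening, from 0 (shut) to 1 (fully open), then the shift along the tool's x, y, z in cm, then the turn, a rotation vector about the tool's x, y, z in rad. In form: [[grip, x, y, z, rx, ry, rz], ...]. A call has 1 to 20 rows; each row is the pose to reach, as a shift and turn from the pose commanded when the call began, along the tool's axes at that moment; what a row does not reach only later rows make up. A row lasts 1/10 s, in which the tool goes at most 50 mm and 8.59 degrees, less where a joint would pass 70% of its speed; a pose out of reach is approached as far as the arm can. A call with a gripper value outside its range is refused whole. The fingers move at their own pace and stop on an object; "force" is the grip in N (left out, the last holds). Time passes only in rows, so rows that repeat a pose let the fingers close. It gives the time, the measured TCP pose, the force and the opening at its end, in the units of the state.
- robot.get_obs(): the state, without advancing time (a new reading comes with each control period).
- robot.camera(name): name is "scene" or "top" or "wrist"; returns the picture (384x512x3 uint8, red, green, blue); there is no depth.
- robot.camera_params(name): a dict with "fx", "fy", "cx", "cy" (pixels), "extrinsics" (4x4, takes a point from camera to world coordinates); the wrist camera has in their place "mount" (4x4, takes a point from camera to tool coordinates, whose origin is the TCP and whose axes are the tool frame's). Camera axes: x right, y down, z forward; pixel columns grow to the right and rows downward; lengths in m; the calibration is good to about 2 mm. A picture is of the moment at which its call begins: read the wrist's pose just before it. camera_params takes no time and is no camera call.
- robot.hand_in(): hands the job in, once; it reports no verdict.
The state is a dict: "time": time; "q": joint angles; "joint_velocities": joint speeds; "joint_torque": joint torques, N m; "position": TCP position; "tool_rot": TCP orientation; "ft_force": force on the tool from outside, world axes, zero at the start; "moment": the same for the moment, N m; "grip_width": finger opening in m.
Only numpy, scipy, OpenCV 4.12 (cv2) and the standard library are available. Lean on these libraries where they do the work, as an engineer would, in place of code of your own. Each camera call takes 0.05 s, during which the arm holds its last target.

## Task

The rework job is done, so account for the hand tools: put the magnifier, the bit driver, the chip puller and the side cutters from the left of the bench back into the foam tool tray on the right, each in the cut-out of its own outline, lying flat on the pocket floor. Leave the flux syringe where it lies.

Things in the scene. Friction and masses are not known exactly. Their poses are not given: they have to be found in the camera images.
- magnifier: Hand magnifier, brass rim, brown handle, lying flat, 142 mm long (y). Origin: centre of its outline at the underside, z up. Lens 60 mm across, 10 mm thick, centred at y = +41 mm; round handle 12 mm thick, axis 7 mm up, from y = +12 to -71 mm. Grip the handle across x at y = -6 mm, close to the lens. About 75 g, centre of mass at y = +22 mm.
- bit_driver: Short bit driver: straight red and silver barrel, 14 mm wide (x; flats 12 mm), 14 mm high, 111 mm long (y), bit end at +y. Origin: centre of its outline at the underside, z up. Grip it across x at y = -7 mm. About 40 g.
- chip_puller: Green chip extractor: rigid U, 40 mm wide (x), 120 mm long (y), 10 mm high; bend at -y, open arms (each 6 mm, 28 mm gap) to +y. Origin: centre of its outline at the underside, z up. Grip it across both arms (40 mm along x) at y = 0; they do not give. About 22 g.
- side_cutters: Red-handled side cutters, rigid (the gap between the handles is solid to touch), 48 mm wide (x) over the handles (-y), narrowing to the jaws (+y), 122 mm long (y), handles 10 mm high. Origin: centre of its outline at the underside, z up. Widest at y = -29 mm; sides upright to 7 mm height only, so grip low, across both handles (along x) at y = -22 mm. About 60 g.
- insert_magnifier: Charcoal foam insert for the magnifier, fixed in the tray, 86 (x) x 172 (y) x 12 mm; grey floor. Pocket: a round bay 76 mm across at y = +41 mm, and a handle slot 29 mm wide to y = -79 mm; 5 mm deep. Origin: centre of the underside; floor at z = 7, foam top at 12 mm. Tool home: its origin at x = y = 0, z = 7 mm, axes as the insert's. Order in the tray varies.
- insert_bit_driver: Charcoal foam insert for the bit driver, fixed in the tray, 86 (x) x 172 (y) x 12 mm; grey floor. Pocket: a straight slot 30 mm wide, y = -63 to +64 mm, 23 mm wide beyond y = +50 mm; either way round fits; 5 mm deep. Origin: centre of the underside; floor at z = 7, foam top at 12 mm. Tool home: its origin at x = y = 0, z = 7 mm, axes as the insert's. Order in the tray varies.
- insert_chip_puller: Charcoal foam insert for the chip puller, fixed in the tray, 86 (x) x 172 (y) x 12 mm; grey floor. Pocket: a U 56 mm wide, y = -68 (round bend) to +68 mm, with a foam tongue 12 mm wide from y = -30 mm to the +y end; 5 mm deep. Origin: centre of the underside; floor at z = 7, foam top at 12 mm. Tool home: its origin at x = y = 0, z = 7 mm, axes as the insert's. Order in the tray varies.
- insert_side_cutters: Charcoal foam insert for the side cutters, fixed in the tray, 86 (x) x 172 (y) x 12 mm; grey floor. Pocket: 64 mm wide at the handle end (y = -69 to -45 mm), tapering to 33 mm from y = +20 to +69 mm (jaws); 5 mm deep. Origin: centre of the underside; floor at z = 7, foam top at 12 mm. Tool home: its origin at x = y = 0, z = 7 mm, axes as the insert's. Order in the tray varies.
- flux_syringe: White flux syringe with a blue cap, 17 x 110 x 17 mm, lying on the bench at the front between the tools and the tray, its length along its y. Origin: centre of its underside. Not to be moved.

How it is judged:
At the end, for the whole second after the job is handed in: Each of the four tools is released and at rest in the pocket of its own insert: its origin within 15 mm sideways of the insert's, its underside less than 3.5 mm above the pocket floor, its length within 0.25 rad of the insert's, tilted less than 0.12 rad, slower than 20 mm/s (horizontal distance between magnifier and insert_magnifier below 0.015 m and z of magnifier in the frame of insert_magnifier between 0.004 and 0.0105 m and angle between the y axis of magnifier and the y axis of insert_magnifier, either way round below 0.25 rad and angle between each of magnifier, bit_driver, chip_puller, side_cutters's own z axis and vertical below 0.12 rad and linear speed of each of magnifier, bit_driver, chip_puller, side_cutters below 0.02 m/s and horizontal distance between bit_driver and insert_bit_driver below 0.015 m and z of bit_driver in the frame of insert_bit_driver between 0.004 and 0.0105 m and angle between the y axis of bit_driver and the y axis of insert_bit_driver, either way round below 0.25 rad and horizontal distance between chip_puller and insert_chip_puller below 0.015 m and z of chip_puller in the frame of insert_chip_puller between 0.004 and 0.0105 m and angle between the y axis of chip_puller and the y axis of insert_chip_puller, either way round below 0.25 rad and horizontal distance between side_cutters and insert_side_cutters below 0.015 m and z of side_cutters in the frame of insert_side_cutters between 0.004 and 0.0105 m and angle between the y axis of side_cutters and the y axis of insert_side_cutters, either way round below 0.25 rad); the robot touches nothing.
It fails at once if the flux syringe is moved more than 20 mm (distance of flux_syringe from where it was at the start of the episode above 0.02 m).
It also fails if it takes over 115 s, if anything falls off the work surface, if the arm or the gripper's body presses on something with over 40 N, if the wrist force passes 120 N, or if a joint passes its speed limit or range.

## Working session

There is one attempt and no reset: what is moved stays moved. The work goes in short steps, Python scripts to look and compute and a tool call to move; the robot and the scene stay as the last step left them, time stands still between calls to the robot, and variables do not carry over. Pictures are saved under pics/ and viewed, and the job is handed in when it is done.

Besides the shell and the picture viewer there is one more tool, called after "Call:" as a command line: name --pt "numbers of a row" for each row, then --argument value for the rest. carry_out: Moves the arm, as the interface text tells. Its arguments: {"type":"object","properties":{"moves":{"type":"array"},"force":{"type":"number"}},"required":["moves"]}

```bash
ls; mkdir -p pics; python3 - <<'E'
from rig import robot
import cv2
o=robot.get_obs();print({k:o[k] for k in('time','position','tool_rot','grip_width','q')})
for n in('top','scene'):
    cv2.imwrite(f'pics/{n}0.png',robot.camera(n)[:,:,::-1]);p=robot.camera_params(n);print(p)
print(robot.camera_params('wrist'))
E
```

```text
pics
{'time': 0.0, 'position': array([0.22434007, 0.58257862, 0.22438677]), 'tool_rot': array([ 0.58331622,  0.39944927, -0.4008202 , -0.58268828]), 'grip_width': 0.0868363156617561, 'q': array([ 1.02446854e+00,  5.28446325e-01,  1.43389299e+00, -1.50838842e-05,
        1.18138578e+00, -1.78517104e-01])}
{'fx': 474.51994598351445, 'fy': 474.51994598351445, 'cx': 251.5420385355743, 'cy': 193.74421413375433, 'extrinsics': array([[-0.02881511, -0.99486608,  0.09701122,  0.3350644 ],
       [-0.99957815,  0.02832594, -0.00641619,  0.01213043],
       [ 0.00363532, -0.09715518, -0.99526261,  1.75037072],
       [ 0.        ,  0.        ,  0.        ,  1.        ]])}
{'fx': 459.8404353041204, 'fy': 459.8404353041204, 'cx': 248.03351411572453, 'cy': 198.31679265885307, 'extrinsics': array([[-0.78923563, -0.26118701,  0.55577735, -0.27020686],
       [-0.61408772,  0.33296385, -0.71556365,  0.9994988 ],
       [ 0.00184216, -0.90604438, -0.42317867,  0.64069141],
       [ 0.        ,  0.        ,  0.        ,  1.        ]])}
{'fx': 289.08234681288985, 'fy': 289.08234681288985, 'cx': 258.74083230515254, 'cy': 189.98460431266602, 'mount': array([[ 9.99999676e-01, -6.59594839e-04,  4.61412518e-04,
         8.16501713e-04],
       [-6.40314351e-04, -3.04434581e-01,  9.52533031e-01,
        -1.58355840e-01],
       [-4.87815945e-04, -9.52533018e-01, -3.04434904e-01,
         8.35319516e-02],
       [ 0.00000000e+00,  0.00000000e+00,  0.00000000e+00,
         1.00000000e+00]])}
```

```bash
python3 - <<'E'
import cv2
a=cv2.imread('pics/top0.png')
cv2.imwrite('pics/topL.png',cv2.resize(a[60:260,60:260],None,fx=3,fy=3,interpolation=2)[:600])
cv2.imwrite('pics/topR.png',cv2.resize(a[60:260,250:510],None,fx=3,fy=3,interpolation=2)[:600])
E
```

```text
(no output)
```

View pics/top0.png

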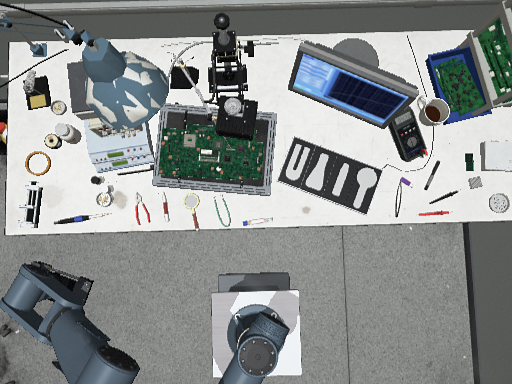

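View pics/scene0.png

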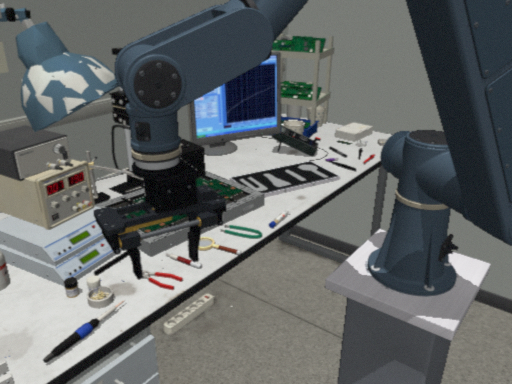

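View pics/topL.png

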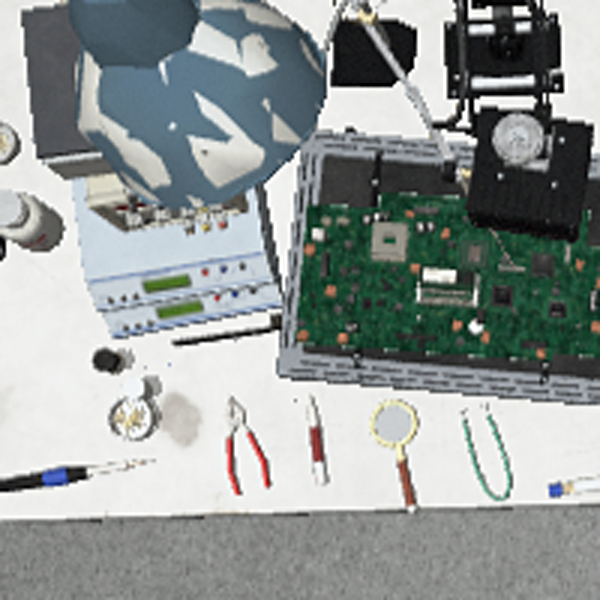

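View pics/topR.png

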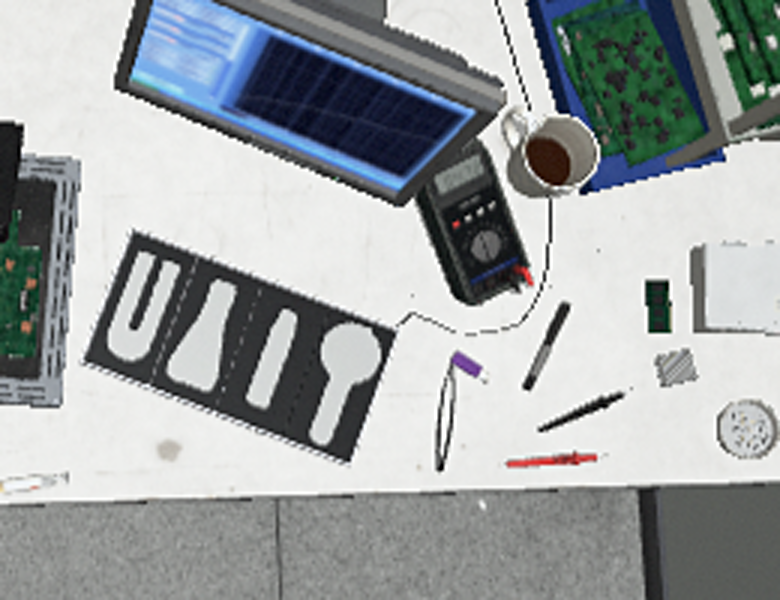

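```bash
cat > h.py <<'E'
import numpy as np, cv2
from scipy.spatial.transform import Rotation as R
from rig import robot
def T(o):
    M=np.eye(4);M[:3,:3]=R.from_quat(o['tool_rot']).as_matrix();M[:3,3]=o['position'];return M
def cam(n,o=None):
    p=robot.camera_params(n)
    return p, (p['extrinsics'] if n!='wrist' else T(o)@p['mount'])
def pix(n,uv,z,o=None):
    p,E=cam(n,o);uv=np.atleast_2d(uv).astype(float)
    d=np.c_[(uv[:,0]-p['cx'])/p['fx'],(uv[:,1]-p['cy'])/p['fy'],np.ones(len(uv))]@E[:3,:3].T
    return E[:3,3]+d*((z-E[2,3])/d[:,2])[:,None]
def proj(n,P,o=None):
    p,E=cam(n,o);c=(np.atleast_2d(P)-E[:3,3])@E[:3,:3]
    return np.c_[c[:,0]/c[:,2]*p['fx']+p['cx'],c[:,1]/c[:,2]*p['fy']+p['cy']]
def rel(o,pos,yaw):
    """tool target: pos TCP, yaw = direction angle of tool x; pointing down. returns row cm, rotvec in current tool frame"""
    pass
E
python3 - <<'E'
from h import *
L=np.array([[234,398],[238,493],[269,488],[311,395],[322,484],[395,425],[412,510],[463,408],[487,404],[500,499],[300,515],[550,490]])/3+60
print(pix('top',L,0.005).round(3))
Rr=np.array([[134,232],[396,330],[348,462],[85,362],[0,485],[68,478]])/3+[250,60]
print(pix('top',Rr,0.012).round(3))
o=robot.get_obs();print(T(o).round(3))
cv2.imwrite('pics/w0.png',robot.camera('wrist')[:,:,::-1])
E
```

```text
[[0.521 0.42  0.005]
 [0.404 0.416 0.005]
 [0.409 0.378 0.005]
 [0.522 0.325 0.005]
 [0.412 0.313 0.005]
 [0.482 0.222 0.005]
 [0.377 0.203 0.005]
 [0.501 0.138 0.005]
 [0.505 0.109 0.005]
 [0.388 0.096 0.005]
 [0.375 0.34  0.005]
 [0.397 0.034 0.005]]
[[ 0.711 -0.166  0.012]
 [ 0.579 -0.484  0.012]
 [ 0.418 -0.417  0.012]
 [ 0.55  -0.099  0.012]
 [ 0.402  0.01   0.012]
 [ 0.408 -0.074  0.012]]
[[ 0.36  -0.001 -0.933  0.224]
 [ 0.933 -0.002  0.36   0.583]
 [-0.002 -1.     0.     0.224]
 [ 0.     0.     0.     1.   ]]
```

View pics/w0.png

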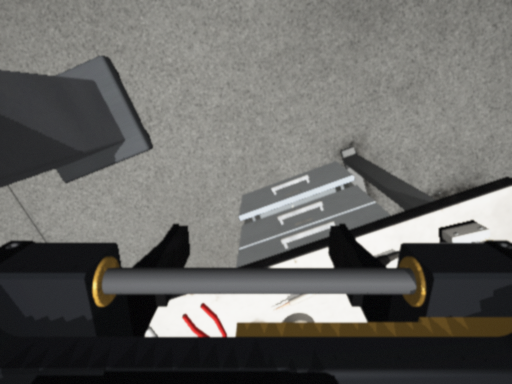

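```bash
cat >> h.py <<'E'
def tri(a,b):
    A=[];
    for n,uv in(('top',a),('scene',b)):
        p,E=cam(n);d=E[:3,:3]@[(uv[0]-p['cx'])/p['fx'],(uv[1]-p['cy'])/p['fy'],1];d/=np.linalg.norm(d);A.append((E[:3,3],d))
    M=sum(np.eye(3)-np.outer(d,d) for c,d in A);v=sum((np.eye(3)-np.outer(d,d))@c for c,d in A)
    X=np.linalg.solve(M,v);return X.round(3),[round(float(np.linalg.norm(np.cross(d,X-c))),3) for c,d in A]
def rel(pos,yaw,o=None):
    o=o or robot.get_obs();M=T(o)
    c,s=np.cos(yaw),np.sin(yaw)
    Rt=np.array([[c,0,s],[s,0,-c],[0,-1,0]]) if False else np.c_[[c,s,0],[0,0,-1],np.cross([c,s,0],[0,0,-1])]
    d=M[:3,:3].T@(np.array(pos)-M[:3,3])*100
    rv=R.from_matrix(M[:3,:3].T@Rt).as_rotvec()
    print('row',d.round(2).tolist(),rv.round(3).tolist(),'rows>=',max(np.linalg.norm(d)/5,np.degrees(np.linalg.norm(rv))/8.59).round(1))
E
python3 - <<'E'
from h import *
a=cv2.imread('pics/scene0.png')
cv2.imwrite('pics/s_crop.png',cv2.resize(a[100:260,90:350],None,fx=3,fy=3,interpolation=2)[:480])
print('lamp',tri((130,85),(65,85)))
print('lamp low rim right', tri((167,95),(115,78)))
print('monitor corner low left', tri((291,90),(194,142)))
rel([.45,.27,.26],1.66)
E
```

```text
lamp (array([0.8  , 0.356, 0.406]), [0.009, 0.009])
lamp low rim right (array([0.76 , 0.241, 0.414]), [0.002, 0.002])
monitor corner low left (array([ 0.862, -0.145,  0.119]), [0.005, 0.005])
row [-21.07, -3.52, -32.29] [-0.001, -0.457, -0.002] rows>= 7.7
```

View pics/s_crop.png

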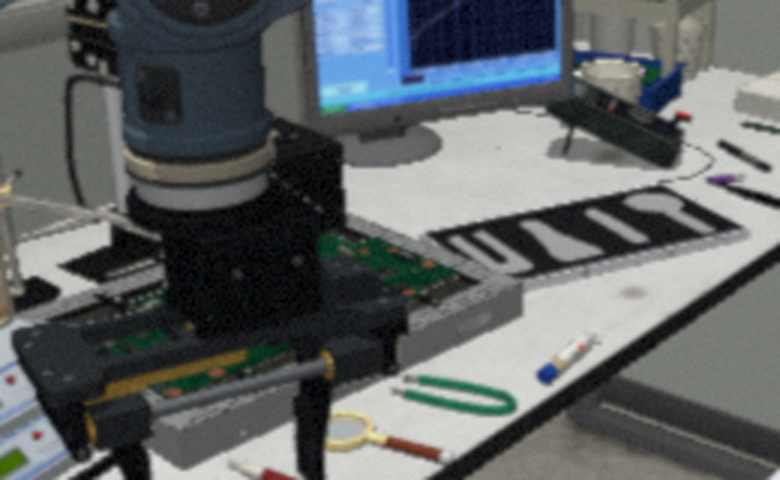

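Call:
carry_out --pt "1 -21 -3.5 -32.3 0 -0.457 0" --pt "1 -21 -3.5 -32.3 0 -0.457 0" --pt "1 -21 -3.5 -32.3 0 -0.457 0" --pt "1 -21 -3.5 -32.3 0 -0.457 0" --pt "1 -21 -3.5 -32.3 0 -0.457 0" --pt "1 -21 -3.5 -32.3 0 -0.457 0" --pt "1 -21 -3.5 -32.3 0 -0.457 0" --pt "1 -21 -3.5 -32.3 0 -0.457 0" --pt "1 -21 -3.5 -32.3 0 -0.457 0" --pt "1 -21 -3.5 -32.3 0 -0.457 0" --pt "1 -21 -3.5 -32.3 0 -0.457 0" --pt "1 -21 -3.5 -32.3 0 -0.457 0"

```text
time: 1.35
position: [0.4494, 0.2721, 0.2601]
tool_rot: [-0.476, -0.522, 0.523, 0.477]
ft_force: [0.2, 0.2, -0.8]
grip_width: 0.0867
```

```bash
python3 - <<'E'
from h import *
import pickle
o=robot.get_obs();im=robot.camera('wrist')[:,:,::-1]
print(o['time'],T(o).round(3),o['joint_velocities'].round(3),o['ft_force'])
pickle.dump((o,im),open('w1.pkl','wb'))
cv2.imwrite('pics/w1.png',cv2.resize(im,None,fx=1.5,fy=1.5,interpolation=2))
E
```

```text
1.35 [[-0.091 -0.001 -0.996  0.449]
 [ 0.996 -0.    -0.091  0.272]
 [ 0.    -1.     0.001  0.26 ]
 [ 0.     0.     0.     1.   ]] [ 0.004 -0.001 -0.003 -0.001 -0.001 -0.003] [ 0.16691289  0.20098454 -0.80083191]
```

View pics/w1.png

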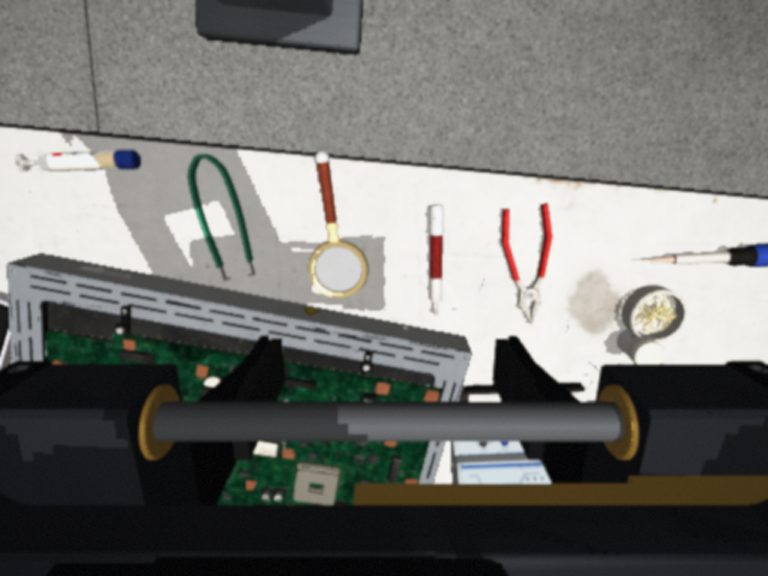

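```bash
python3 - <<'E'
import pickle,cv2
o,im=pickle.load(open('w1.pkl','rb'))
cv2.imwrite('pics/w1a.png',cv2.resize(im[90:215,115:260],None,fx=5,fy=5,interpolation=2)[:600])
cv2.imwrite('pics/w1b.png',cv2.resize(im[120:230,260:400],None,fx=5,fy=5,interpolation=2)[:600])
E
```

```text
(no output)
```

View pics/w1a.png

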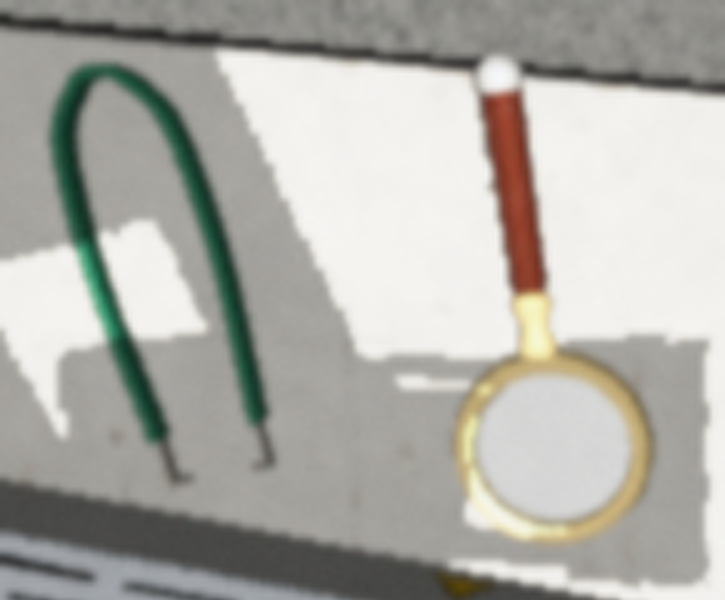

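View pics/w1b.png

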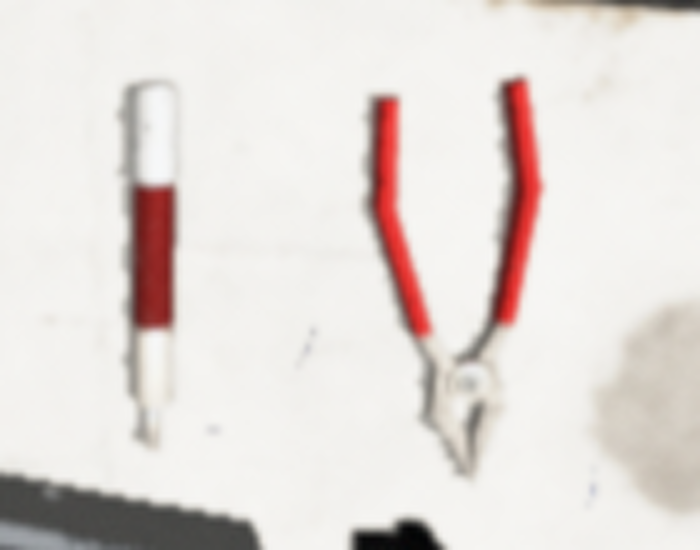

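```bash
python3 - <<'E'
from h import *
import pickle
o,im=pickle.load(open('w1.pkl','rb'))
A=lambda l:np.array(l)/5+[115,90]-0.4
B=lambda l:np.array(l)/5+[260,120]-0.4
def pr(n,P):
    print(n,[p[:2].round(4).tolist() for p in P])
p=pix('wrist',A([[98,65],[180,480],[267,463],[100,290],[218,260]]),.006,o);pr('pul',p)
m=(p[1]+p[2])/2;d=m-p[0];print(' c',((m+p[0])/2).round(4),np.linalg.norm(d).round(4),'head',np.arctan2(d[1],d[0]).round(3))
p=pix('wrist',A([[497,57],[554,446],[499,75],[537,330],[554,543]]),.006,o);pr('mag',p)
d=p[1]-p[0];L=np.linalg.norm(d);print(' c',(p[1]-d/L*.041).round(4),L,'(want .112) head',np.arctan2(d[1],d[0]).round(3))
p=pix('wrist',B([[154,82],[148,447]]),.008,o);pr('drv',p)
d=p[1]-p[0];L=np.linalg.norm(d);print(' c',p.mean(0).round(4),L,'head',np.arctan2(d[1],d[0]).round(3))
p=pix('wrist',B([[470,475],[388,97],[515,80],[372,200],[542,187]]),.006,o);pr('cut',p)
m=(p[1]+p[2])/2;d=p[0]-m;L=np.linalg.norm(d);print(' c',((p[0]+m)/2).round(4),L,'head',np.arctan2(d[1],d[0]).round(3), 'wid',np.linalg.norm(p[3]-p[4]),(p[3]+p[4])/2)
E
```

```text
pul [[0.3882, 0.0964], [0.5053, 0.116], [0.4977, 0.1419], [0.4503, 0.0945], [0.4386, 0.1283]]
 c [0.4449 0.1127 0.006 ] 0.1179 head 0.28
mag [[0.3763, 0.2048], [0.4848, 0.2265], [0.3809, 0.2056], [0.4505, 0.2196], [0.5151, 0.2282]]
 c [0.4445 0.2184 0.006 ] 0.11062720959992135 (want .112) head 0.197
drv [[0.4135, 0.3142], [0.523, 0.326]]
 c [0.4683 0.3201 0.008 ] 0.11011152724324638 head 0.107
cut [[0.524, 0.4262], [0.4119, 0.3811], [0.404, 0.416], [0.4417, 0.3816], [0.4335, 0.4299]]
 c [0.466  0.4124 0.006 ] 0.11928696681781925 head 0.234 wid 0.048997561015034365 [0.43756737 0.40574068 0.006     ]
```

```bash
python3 - <<'E'
from h import *
rel([.461,.319,.12],1.678)
rel([.461,.319,.0305],1.678)
E
```

```text
row [4.56, 14.01, -1.59] [-0.001, -0.016, -0.0] rows>= 3.0
row [4.56, 22.96, -1.6] [-0.001, -0.016, -0.0] rows>= 4.7
```

Call:
carry_out --pt "0.46 4.56 14 -1.6 0 -0.016 0" --pt "0.46 4.56 14 -1.6 0 -0.016 0" --pt "0.46 4.56 14 -1.6 0 -0.016 0" --pt "0.46 4.56 14 -1.6 0 -0.016 0" --pt "0.46 4.56 14 -1.6 0 -0.016 0" --pt "0.46 4.56 17 -1.6 0 -0.016 0" --pt "0.46 4.56 20 -1.6 0 -0.016 0" --pt "0.46 4.56 22 -1.6 0 -0.016 0" --pt "0.46 4.56 22.95 -1.6 0 -0.016 0" --pt "0.46 4.56 22.95 -1.6 0 -0.016 0" --pt "0.46 4.56 22.95 -1.6 0 -0.016 0"

```text
time: 2.5
position: [0.4638, 0.3185, 0.033]
tool_rot: [0.474, 0.527, -0.524, -0.472]
ft_force: [0.8, 0.2, 0.2]
grip_width: 0.0402
```

```bash
python3 - <<'E'
from h import *
rel([.461,.319,.0305],1.678)
cv2.imwrite('pics/w2.png',robot.camera('wrist')[:,:,::-1])
E
```

```text
row [0.08, 0.25, 0.28] [0.004, -0.002, 0.001] rows>= 0.1
```

View pics/w2.png

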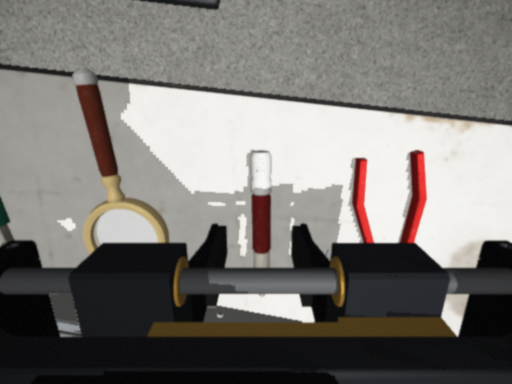

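Call:
carry_out --pt "0.46 0.1 0.25 0.2 0 0 0" --pt "0.46 0.1 0.25 0.2 0 0 0" --pt "0 0.1 0.25 0.2 0 0 0" --pt "0 0.1 0.25 0.2 0 0 0" --pt "0 0.1 0.25 0.2 0 0 0" --pt "0 0.1 0.25 0.2 0 0 0" --pt "0 0.1 0.25 0.2 0 0 0" --pt "0 0.1 0.25 0.2 0 0 0" --force 30

```text
time: 3.35
position: [0.4604, 0.3187, 0.0283]
tool_rot: [-0.473, -0.526, 0.526, 0.473]
ft_force: [-0.0, 0.2, -0.2]
grip_width: 0.0031
```

```bash
python3 - <<'E'
from h import *
o=robot.get_obs();print(o['grip_width'],o['position'])
cv2.imwrite('pics/w3.png',robot.camera('wrist')[:,:,::-1])
cv2.imwrite('pics/s3.png',cv2.resize(robot.camera('scene')[180:330,60:320,::-1],None,fx=3,fy=3))
E
```

```text
0.0030821949624470334 [0.46035572 0.3186907  0.0282828 ]
```

View pics/w3.png

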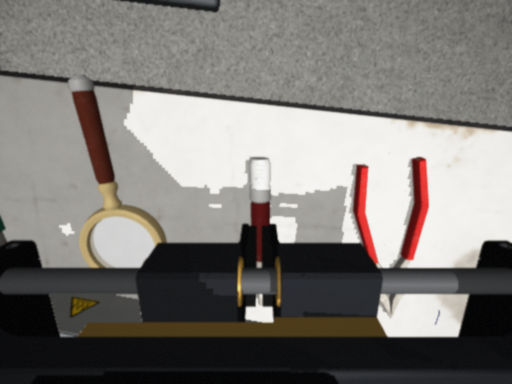

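View pics/s3.png

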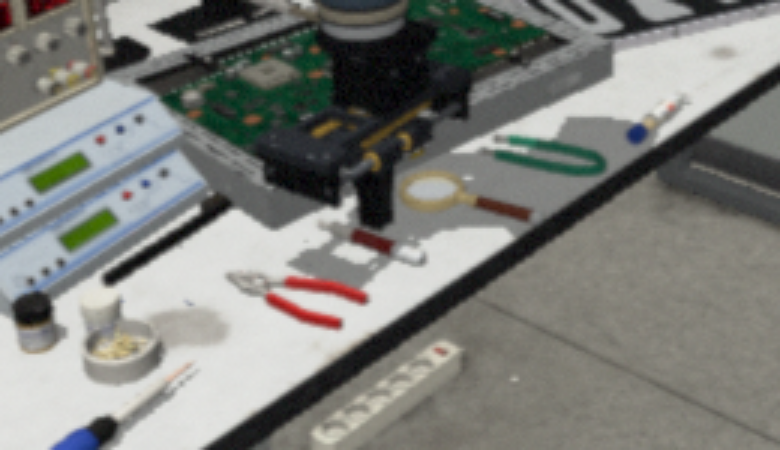

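```bash
python3 - <<'E'
from h import *
o=robot.get_obs()
p=robot.camera_params('wrist');E=p['mount']
def pt(x,y,z):
    c=E[:3,:3].T@(np.array([x,y,z])-E[:3,3]);return (c[:2]/c[2]*p['fx']+[p['cx'],p['cy']]).round(0)
for w in (.0434,.020,.0015):
  for y in (-.03,.006,.025): print(w,y,pt(-w,y,.0095),pt(w,y,.0095),pt(w,y,-.0095))
E
python3 - <<'E'
import cv2
for n in('w2','w3'):
    a=cv2.imread(f'pics/{n}.png');cv2.imwrite(f'pics/{n}c.png',cv2.resize(a[140:320,170:360],None,fx=3,fy=3,interpolation=2))
E
```

```text
0.0434 -0.03 [171. 252.] [344. 252.] [341. 284.]
0.0434 0.006 [188. 223.] [328. 222.] [326. 250.]
0.0434 0.025 [194. 211.] [322. 211.] [320. 236.]
0.02 -0.03 [218. 252.] [298. 252.] [296. 284.]
0.02 0.006 [226. 223.] [290. 222.] [289. 250.]
0.02 0.025 [229. 211.] [287. 211.] [287. 236.]
0.0015 -0.03 [255. 252.] [261. 252.] [261. 285.]
0.0015 0.006 [256. 223.] [260. 223.] [260. 250.]
0.0015 0.025 [256. 211.] [260. 211.] [260. 236.]
```

View pics/w3c.png

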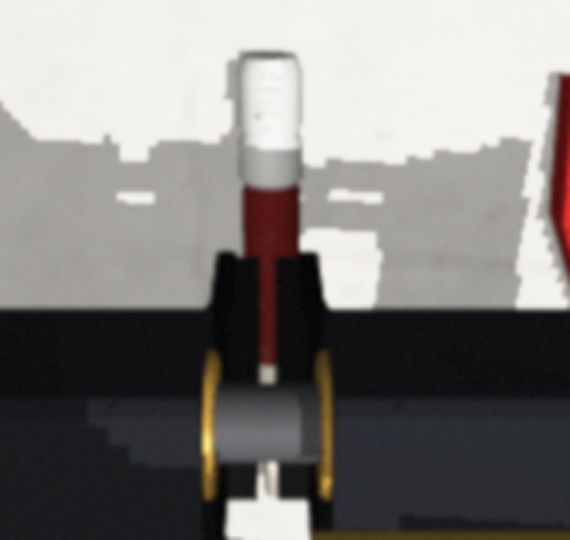

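View pics/w2c.png

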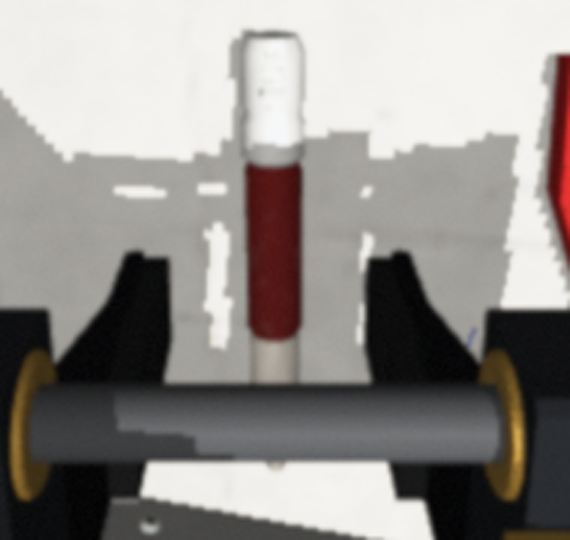

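```bash
python3 - <<'E'
from h import *
o=robot.get_obs();x,y,z=o['position']
for d in(0,.006,.015,.025):
  for dx in(-.0095,.0095): print(d,dx,((proj('scene',[x+dx,y-.005,z-d])[0]-[60,180])*3).round(0))
s=cv2.imread('pics/s3.png');cv2.imwrite('pics/s3c.png',cv2.resize(s[120:320,260:500],None,fx=3,fy=3))
E
```

```text
0 -0.0095 [385. 221.]
0 0.0095 [369. 213.]
0.006 -0.0095 [386. 227.]
0.006 0.0095 [370. 219.]
0.015 -0.0095 [386. 236.]
0.015 0.0095 [370. 228.]
0.025 -0.0095 [387. 246.]
0.025 0.0095 [371. 238.]
```

View pics/s3c.png

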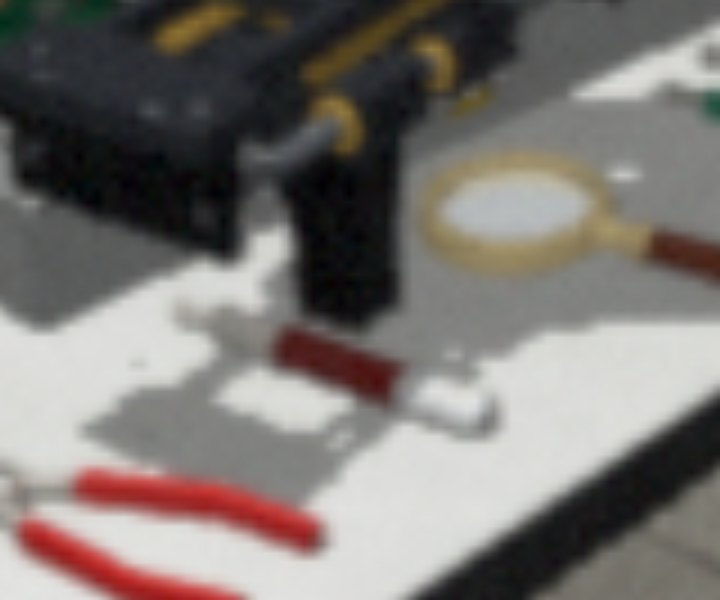

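Call:
carry_out --pt "0.4 0 0 0 0 0 0" --pt "0.4 0 0 0 0 0 0" --pt "0.4 0 0 0 0 0 0" --pt "0.4 0 0 0 0 0 0" --pt "0.4 0 0.4 0 0 0 0" --pt "0.4 0 0.8 0 0 0 0" --pt "0.4 0 0.8 0 0 0 0" --pt "0.4 0 0.8 0 0 0 0"

```text
time: 4.25
position: [0.4602, 0.3186, 0.02]
tool_rot: [-0.473, -0.525, 0.526, 0.473]
ft_force: [-0.1, 0.3, 0.9]
grip_width: 0.0346
```

```bash
python3 - <<'E'
from h import *
o=robot.get_obs();print(o['position'],o['ft_force'],o['grip_width'])
a=robot.camera('wrist')[:,:,::-1];cv2.imwrite('pics/w4.png',cv2.resize(a[140:320,160:360],None,fx=3,fy=3,interpolation=2))
a=robot.camera('scene')[:,:,::-1];cv2.imwrite('pics/s4.png',cv2.resize(a[200:290,120:250],None,fx=6,fy=6,interpolation=2))
E
```

```text
[0.46015308 0.31864594 0.02002911] [-0.11596145  0.2957818   0.86330687] 0.03456286602586712
```

View pics/w4.png

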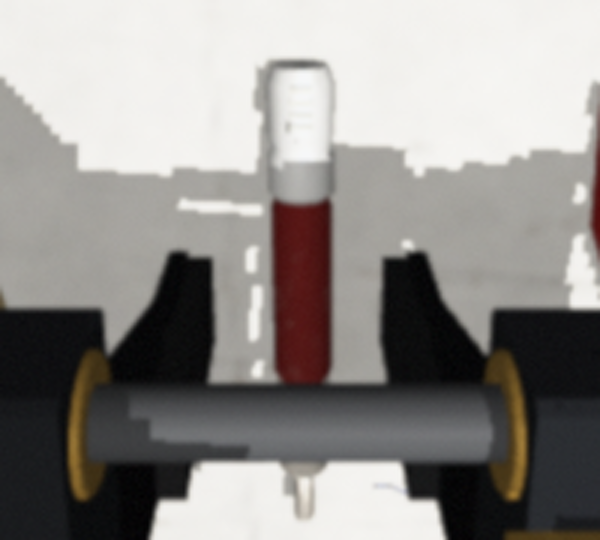

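View pics/s4.png

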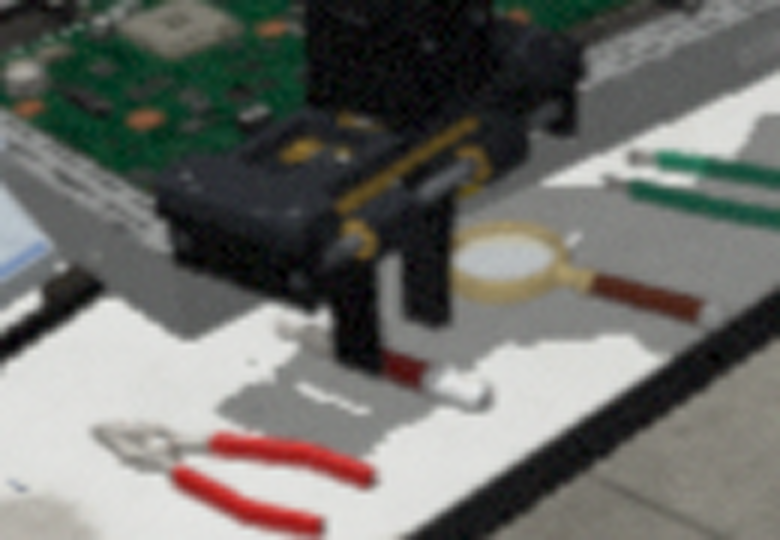

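Call:
carry_out --pt "0.4 0 0.3 0 0 0 0" --pt "0.4 0 0.6 0 0 0 0" --pt "0.4 0 0.6 0 0 0 0"

```text
time: 4.65
position: [0.46, 0.3186, 0.0139]
tool_rot: [-0.473, -0.525, 0.526, 0.473]
ft_force: [0.0, -0.4, 0.1]
grip_width: 0.0348
```

```bash
python3 - <<'E'
from h import *
o=robot.get_obs();print(o['position'],o['ft_force'],o['grip_width'])
a=robot.camera('scene')[:,:,::-1];cv2.imwrite('pics/s5.png',cv2.resize(a[200:290,120:250],None,fx=6,fy=6,interpolation=2))
E
```

```text
[0.46003446 0.31858864 0.01392131] [ 0.03722332 -0.44928011  0.12924083] 0.034773435584605626
```

View pics/s5.png

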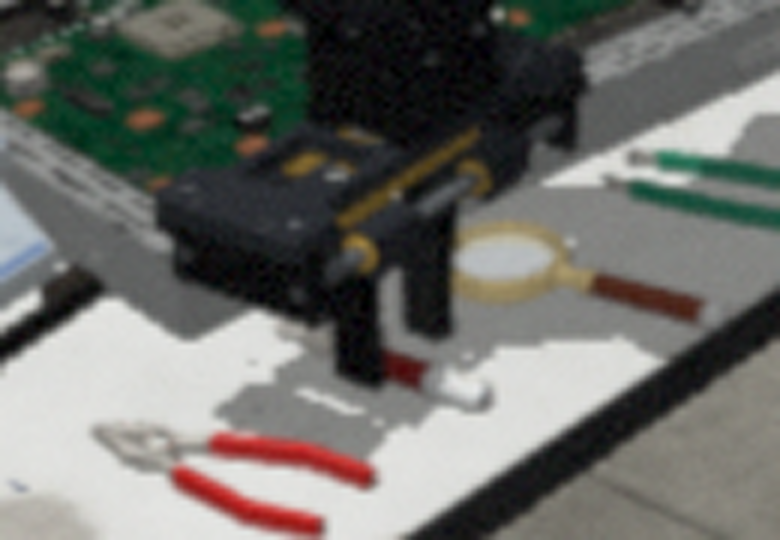

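Call:
carry_out --pt "0.4 0 0.2 0 0 0 0" --pt "0.4 0 0.3 0 0 0 0" --pt "0.4 0 0.3 0 0 0 0"

```text
time: 5.0
position: [0.4603, 0.3187, 0.0112]
tool_rot: [-0.473, -0.525, 0.526, 0.473]
ft_force: [-0.3, 0.4, -0.2]
grip_width: 0.0348
```

Call:
carry_out --pt "0.4 0 0.15 0 0 0 0" --pt "0.4 0 0.15 0 0 0 0"

```text
time: 5.2
position: [0.4603, 0.3187, 0.0097]
tool_rot: [-0.473, -0.525, 0.526, 0.473]
ft_force: [-0.3, 0.9, -0.2]
grip_width: 0.0347
```

Call:
carry_out --pt "0.4 0 0.15 0 0 0 0" --pt "0.4 0 0.15 0 0 0 0"

```text
time: 5.4
position: [0.4603, 0.3187, 0.0082]
tool_rot: [-0.473, -0.526, 0.526, 0.473]
ft_force: [0.9, -0.6, 0.6]
grip_width: 0.0351
```

Call:
carry_out --pt "0.4 0 0.1 0 0 0 0" --pt "0.4 0 0.1 0 0 0 0"

```text
time: 5.6
position: [0.4603, 0.3187, 0.0072]
tool_rot: [-0.473, -0.526, 0.526, 0.473]
ft_force: [0.6, -0.1, -0.3]
grip_width: 0.0348
```

Call:
carry_out --pt "0.4 0 0.1 0 0 0 0" --pt "0.4 0 0.1 0 0 0 0"

```text
time: 5.8
position: [0.4603, 0.3187, 0.0063]
tool_rot: [-0.473, -0.526, 0.526, 0.473]
ft_force: [0.5, 0.2, 0.3]
grip_width: 0.0349
```

Call:
carry_out --pt "0.4 0 0.1 0 0 0 0" --pt "0.4 0 0.1 0 0 0 0"

```text
time: 6.0
position: [0.4603, 0.3187, 0.0052]
tool_rot: [-0.473, -0.526, 0.526, 0.473]
ft_force: [0.2, -0.7, 0.9]
grip_width: 0.0349
```

Call:
carry_out --pt "0.4 0 0.1 0 0 0 0" --pt "0.4 0 0.1 0 0 0 0"

```text
time: 6.2
position: [0.4603, 0.3187, 0.0042]
tool_rot: [-0.473, -0.526, 0.526, 0.473]
ft_force: [0.8, 0.4, 0.1]
grip_width: 0.0346
```

```bash
python3 - <<'E'
from h import *
o=robot.get_obs();print(o['position'],o['ft_force'],o['grip_width'])
a=robot.camera('scene')[:,:,::-1];cv2.imwrite('pics/s6.png',cv2.resize(a[200:290,120:250],None,fx=6,fy=6,interpolation=2))
E
```

```text
[0.46026457 0.31868747 0.0042229 ] [0.8434821  0.408811   0.07137889] 0.03463157324776299
```

View pics/s6.png

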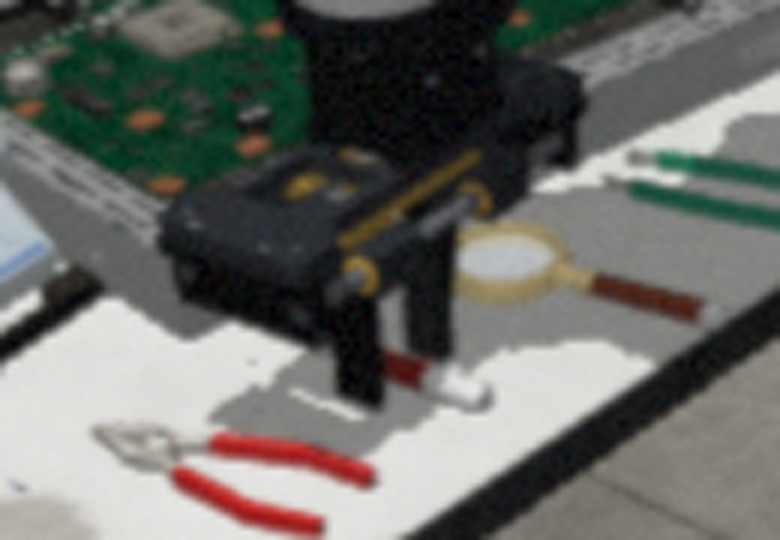

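Call:
carry_out --pt "0.4 0 0.1 0 0 0 0" --pt "0.4 0 0.1 0 0 0 0"

```text
time: 6.45
position: [0.4604, 0.3187, 0.0033]
tool_rot: [0.473, 0.526, -0.526, -0.473]
ft_force: [0.8, 0.7, 0.5]
grip_width: 0.0349
```

Call:
carry_out --pt "0.4 0 0.1 0 0 0 0" --pt "0.4 0 0.1 0 0 0 0"

```text
time: 6.65
position: [0.4604, 0.3187, 0.0032]
tool_rot: [0.473, 0.526, -0.526, -0.473]
ft_force: [-1.3, -0.4, 6.1]
grip_width: 0.035
```

Call:
carry_out --pt "0.4 0 0.1 0 0 0 0" --pt "0.4 0 0.1 0 0 0 0"

```text
time: 6.85
position: [0.4604, 0.3187, 0.0032]
tool_rot: [0.473, 0.526, -0.525, -0.473]
ft_force: [-3.7, -1.2, 13.7]
grip_width: 0.0346
```

Call:
carry_out --pt "0.4 0 -0.7 0 0 0 0" --pt "0.4 0 -0.7 0 0 0 0" --pt "0 0 -0.7 0 0 0 0" --pt "0 0 -0.7 0 0 0 0" --pt "0 0 -0.7 0 0 0 0" --pt "0 0 -0.7 0 0 0 0" --pt "0 0 -0.7 0 0 0 0" --force 30

```text
time: 7.55
position: [0.4602, 0.3187, 0.0081]
tool_rot: [-0.473, -0.525, 0.526, 0.473]
ft_force: [0.0, -0.1, 0.4]
grip_width: 0.0116
```

```bash
python3 - <<'E'
from h import *
rel([.46,.3187,.22],1.678)
rel([.56,-.25,.25],1.176)
E
```

```text
row [0.0, -21.19, 0.03] [-0.001, -0.002, -0.0] rows>= 4.2
row [-57.6, -24.18, -3.94] [-0.0, 0.5, -0.0] rows>= 12.5
```

Call:
carry_out --pt "0 0 -4 0 0 0 0" --pt "0 0 -9 0 0 0 0" --pt "0 0 -14 0 0 0 0" --pt "0 0 -19 0 0 0 0" --pt "0 -4 -22 0 0 0 0" --pt "0 -57.6 -24.2 -3.9 0 0.5 0" --pt "0 -57.6 -24.2 -3.9 0 0.5 0" --pt "0 -57.6 -24.2 -3.9 0 0.5 0" --pt "0 -57.6 -24.2 -3.9 0 0.5 0" --pt "0 -57.6 -24.2 -3.9 0 0.5 0" --pt "0 -57.6 -24.2 -3.9 0 0.5 0" --pt "0 -57.6 -24.2 -3.9 0 0.5 0" --pt "0 -57.6 -24.2 -3.9 0 0.5 0" --pt "0 -57.6 -24.2 -3.9 0 0.5 0" --pt "0 -57.6 -24.2 -3.9 0 0.5 0" --pt "0 -57.6 -24.2 -3.9 0 0.5 0" --pt "0 -57.6 -24.2 -3.9 0 0.5 0" --pt "0 -57.6 -24.2 -3.9 0 0.5 0" --pt "0 -57.6 -24.2 -3.9 0 0.5 0" --pt "0 -57.6 -24.2 -3.9 0 0.5 0"

```text
time: 9.55
position: [0.5592, -0.2483, 0.2502]
tool_rot: [-0.588, -0.393, 0.393, 0.588]
ft_force: [0.3, 0.2, 1.0]
grip_width: 0.0116
```

```bash
python3 - <<'E'
from h import *
import pickle
o=robot.get_obs();im=robot.camera('wrist')[:,:,::-1]
print(o['time'],o['position'],o['q'].round(2),o['joint_velocities'].round(3),o['ft_force'])
pickle.dump((o,im),open('w7.pkl','wb'))
cv2.imwrite('pics/w7.png',cv2.resize(im,None,fx=1.5,fy=1.5,interpolation=2))
E
```

```text
9.55 [ 0.55924268 -0.24825381  0.25018948] [-0.6   0.48  1.44  0.    1.22 -1.78] [ 0.003 -0.003 -0.004 -0.001 -0.     0.001] [0.30923041 0.24238702 1.03183419]
```

View pics/w7.png

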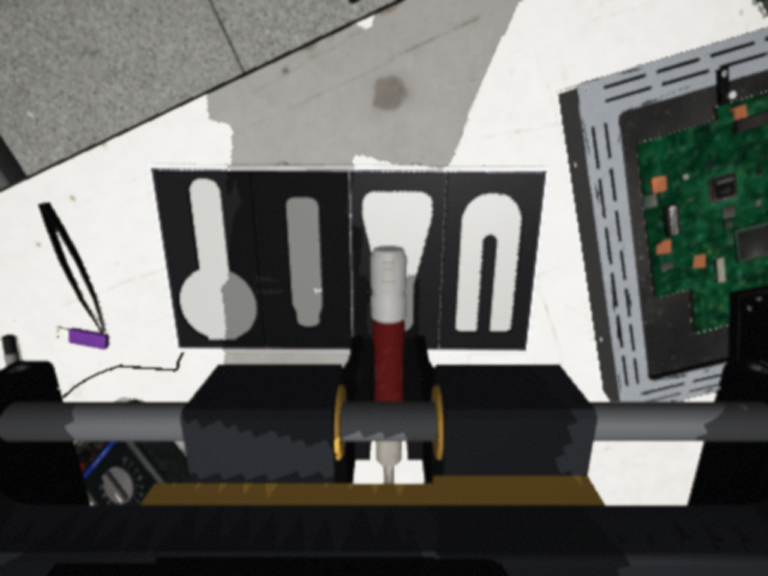

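```bash
python3 - <<'E'
import pickle,cv2
o,im=pickle.load(open('w7.pkl','rb'))
cv2.imwrite('pics/w7a.png',cv2.resize(im[100:245,95:240],None,fx=4,fy=4,interpolation=2))
cv2.imwrite('pics/w7b.png',cv2.resize(im[100:245,230:375],None,fx=4,fy=4,interpolation=2))
E
```

```text
(no output)
```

View pics/w7a.png

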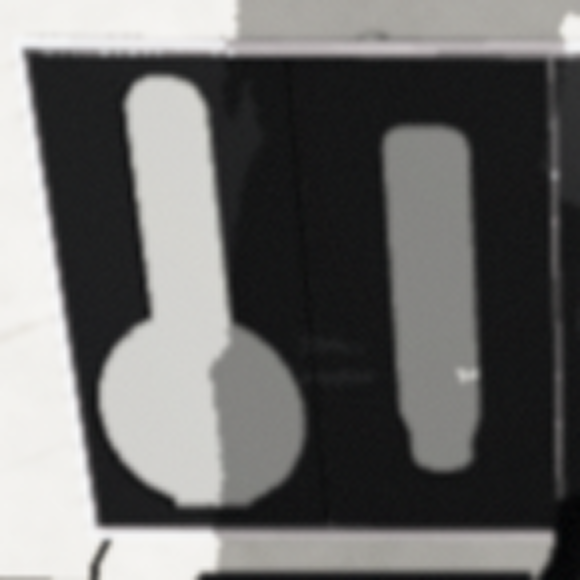

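View pics/w7b.png

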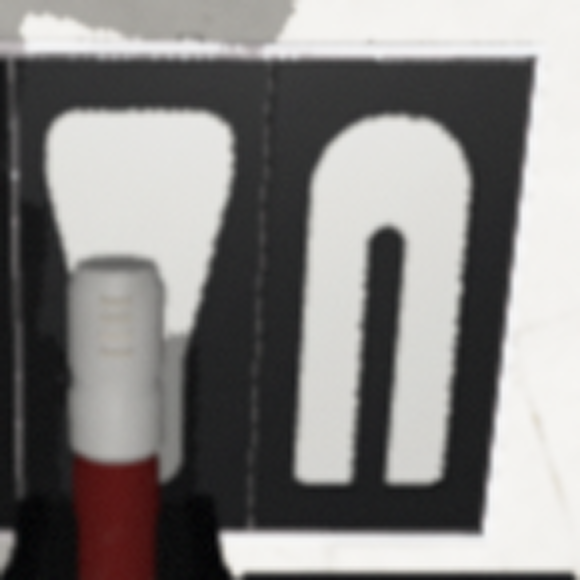

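```bash
python3 - <<'E'
from h import *
import pickle
o,im=pickle.load(open('w7.pkl','rb'))
A=lambda l:np.array(l)/4+[95,100]-0.4
B=lambda l:np.array(l)/4+[230,100]-0.4
c=pix('wrist',np.r_[A([[27,55],[98,525]]),B([[535,60],[482,530]])],.012,o)[:,:2]
print(c.round(4)); TL,BL,TR,BR=c
n=np.linalg.norm
print('near',n(TR-TL),'far',n(BR-BL),'sides',n(TL-BL),n(TR-BR))
u=(TR-TL)+(BR-BL);u/=n(u); cen=c.mean(0)   # u: toward +y side
h=np.arctan2(u[1],u[0])-np.pi/2; print('head',h, [np.arctan2(*(p-q)[::-1]) for p,q in((BL,TL),(BR,TR))])
for k,nm in zip((-1.5,-.5,.5,1.5),('mag','drv','cut','pul')): print(nm,(cen+u*.086*k).round(4))
# checks: pocket features at floor z=.007... edges seen at top .012
p=pix('wrist',A([[427,127],[443,470],[202,410],[162,77]]),.012,o)[:,:2];print('drv slot mid',p[:2].round(4),p[:2].mean(0),'lens',p[2],p[3])
p=pix('wrist',B([[395,115],[370,484],[140,110]]),.012,o)[:,:2];print('pul mid',p[:2].mean(0), p[2])
E
```

```text
[[ 0.4205 -0.4156]
 [ 0.5782 -0.4827]
 [ 0.5555 -0.0948]
 [ 0.7139 -0.1618]]
near 0.3480117366738982 far 0.3484188324710346 sides 0.17135203314373978 0.1719858689005329
head -0.3992351614307814 [np.float64(-0.40265745434215633), np.float64(-0.4002778038937715)]
mag [ 0.5169 -0.4076]
drv [ 0.5503 -0.3283]
cut [ 0.5838 -0.2491]
pul [ 0.6172 -0.1699]
drv slot mid [[ 0.4926 -0.3034]
 [ 0.6079 -0.353 ]] [ 0.55025379 -0.3281738 ] lens [ 0.5527745  -0.42380199] [ 0.4439174  -0.37778805]
pul mid [ 0.61725997 -0.16913138] [ 0.52023696 -0.22225225]
```

```bash
python3 - <<'E'
from h import *
rel([.5429,-.3252,.06],1.171)
rel([.5429,-.3252,.018],1.171)
E
```

```text
row [-7.74, 19.04, -1.43] [-0.001, 0.007, 0.0] rows>= 4.1
row [-7.74, 23.23, -1.43] [-0.001, 0.007, 0.0] rows>= 4.9
```

Call:
carry_out --pt "0 -7.74 3 -1.43 0 0.007 0" --pt "0 -7.74 8 -1.43 0 0.007 0" --pt "0 -7.74 13 -1.43 0 0.007 0" --pt "0 -7.74 18 -1.43 0 0.007 0" --pt "0 -7.74 20.5 -1.43 0 0.007 0" --pt "0 -7.74 22 -1.43 0 0.007 0" --pt "0 -7.74 23 -1.43 0 0.007 0" --pt "0 -7.74 23.25 -1.43 0 0.007 0" --pt "0 -7.74 23.25 -1.43 0 0.007 0" --pt "0 -7.74 23.25 -1.43 0 0.007 0"

```text
time: 10.6
position: [0.5444, -0.3278, 0.02]
tool_rot: [0.591, 0.391, -0.39, -0.588]
ft_force: [-1.1, -0.2, 0.0]
grip_width: 0.0113
```

```bash
python3 - <<'E'
from h import *
o=robot.get_obs();print(o['position'],o['ft_force'],o['grip_width'])
rel([.5429,-.3252,.0165],1.171)
cv2.imwrite('pics/w8.png',robot.camera('wrist')[:,:,::-1])
E
```

```text
[ 0.54441857 -0.32780124  0.02003115] [-1.06951601 -0.15840773  0.02927816] 0.011297984319572097
row [0.18, 0.35, 0.24] [0.004, -0.002, -0.001] rows>= 0.1
```

View pics/w8.png

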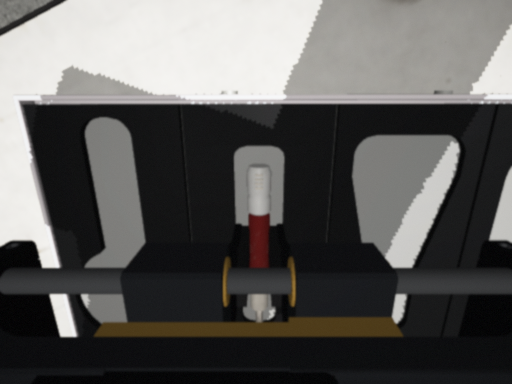

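Call:
carry_out --pt "0 0 0.1 0 0 0 0" --pt "0 0 0.1 0 0 0 0" --pt "0 0 0.1 0 0 0 0"

```text
time: 10.95
position: [0.5432, -0.327, 0.0172]
tool_rot: [0.59, 0.39, -0.39, -0.59]
ft_force: [-0.4, 0.3, -0.1]
grip_width: 0.011
```

Call:
carry_out --pt "0.4 0 0.05 0 0 0 0" --pt "0.4 0 0.05 0 0 0 0" --pt "0.4 0 0.05 0 0 0 0" --pt "0.4 0 0.05 0 0 0 0" --pt "0.4 0 -2 0 0 0 0" --pt "0.4 0 -5 0 0 0 0" --pt "0.4 0 -10 0 0 0 0" --pt "0.4 0 -15 0 0 0 0" --pt "0.4 0 -20 0 0 0 0" --pt "0.4 0 -20 0 0 0 0" --pt "0.4 0 -20 0 0 0 0"

```text
time: 12.05
position: [0.5434, -0.3271, 0.2182]
tool_rot: [0.591, 0.391, -0.39, -0.589]
ft_force: [-0.2, 0.8, -0.3]
grip_width: 0.0348
```

```bash
python3 - <<'E'
from h import *
o=robot.get_obs();print(o['position'],o['ft_force'],o['grip_width'])
# magnifier: origin .4445,.2184 head .197 ; grip y=-6
h=.197;p=np.array([.4445,.2184])-.006*np.array([np.cos(h),np.sin(h)]);print(p)
rel([p[0],p[1],.15],h+np.pi/2);rel([p[0],p[1],.0065],h+np.pi/2)
cv2.imwrite('pics/w9.png',robot.camera('wrist')[:,:,::-1])
E
```

```text
[ 0.54344602 -0.32710356  0.21816683] [-0.19741658  0.84236069 -0.34733327] 0.03484404338714548
[0.43861605 0.21722563]
row [46.01, 6.7, 30.95] [0.002, -0.599, -0.001] rows>= 11.2
row [46.02, 21.05, 30.99] [0.002, -0.599, -0.001] rows>= 11.9
```

View pics/w9.png

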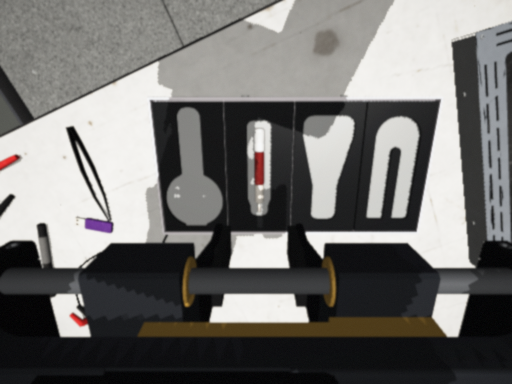

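Call:
carry_out --pt "0.46 46 6.7 31 0 -0.6 0" --pt "0.46 46 6.7 31 0 -0.6 0" --pt "0.46 46 6.7 31 0 -0.6 0" --pt "0.46 46 6.7 31 0 -0.6 0" --pt "0.46 46 6.7 31 0 -0.6 0" --pt "0.46 46 6.7 31 0 -0.6 0" --pt "0.46 46 6.7 31 0 -0.6 0" --pt "0.46 46 6.7 31 0 -0.6 0" --pt "0.46 46 6.7 31 0 -0.6 0" --pt "0.46 46 6.7 31 0 -0.6 0" --pt "0.46 46 6.7 31 0 -0.6 0" --pt "0.46 46 6.7 31 0 -0.6 0" --pt "0.46 46 6.7 31 0 -0.6 0" --pt "0.46 46 10.5 31 0 -0.6 0" --pt "0.46 46 15 31 0 -0.6 0" --pt "0.46 46 17 31 0 -0.6 0" --pt "0.46 46 17 31 0 -0.6 0" --pt "0.46 46 17 31 0 -0.6 0" --pt "0.46 46 17 31 0 -0.6 0"

```text
time: 14.0
position: [0.4387, 0.217, 0.0478]
tool_rot: [0.449, 0.547, -0.546, -0.448]
ft_force: [0.0, -0.4, -0.9]
grip_width: 0.04
```

```bash
python3 - <<'E'
from h import *
o=robot.get_obs();print(o['position'],o['ft_force'],o['grip_width'])
rel([.4386,.2172,.0065],.197+np.pi/2)
cv2.imwrite('pics/w10.png',robot.camera('wrist')[:,:,::-1])
E
```

```text
[0.43871169 0.21703331 0.04779145] [ 0.03175989 -0.35631001 -0.87374307] 0.03996553864211714
row [0.02, 4.13, 0.02] [0.002, -0.0, -0.0] rows>= 0.8
```

View pics/w10.png

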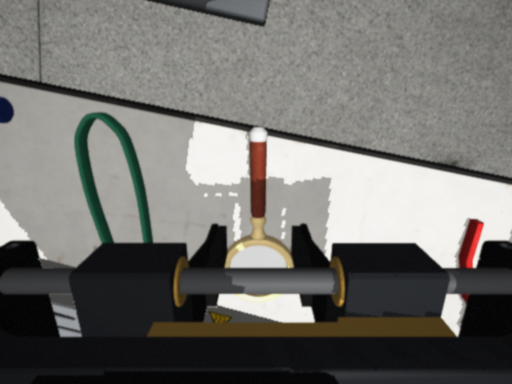

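Call:
carry_out --pt "0.46 0 2 0 0 0 0" --pt "0.46 0 3.5 0 0 0 0" --pt "0.46 0 4.1 0 0 0 0" --pt "0.46 0 4.1 0 0 0 0" --pt "0.46 0 4.1 0 0 0 0" --pt "0 0 4.1 0 0 0 0" --pt "0 0 4.1 0 0 0 0" --pt "0 0 4.1 0 0 0 0" --pt "0 0 4.1 0 0 0 0" --pt "0 0 4.1 0 0 0 0" --force 50

```text
time: 15.05
position: [0.4377, 0.2176, 0.006]
tool_rot: [0.448, 0.547, -0.547, -0.448]
ft_force: [0.1, -0.7, 0.7]
grip_width: 0.0109
```

```bash
python3 - <<'E'
from h import *
o=robot.get_obs();print(o['position'],o['ft_force'],o['grip_width'])
cv2.imwrite('pics/w11.png',robot.camera('wrist')[:,:,::-1])
E
```

```text
[0.43769498 0.21764995 0.00602837] [ 0.13606109 -0.71987123  0.70659484] 0.010860114992295956
```

View pics/w11.png

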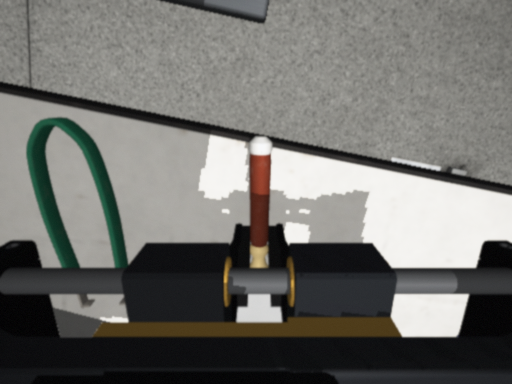

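```bash
python3 - <<'E'
from h import *
rel([.5107,-.4050,.22],1.171); rel([.5107,-.4050,.06],1.171)
E
```

```text
row [-62.48, -21.4, 5.1] [0.0, 0.598, 0.0] rows>= 13.2
row [-62.48, -5.4, 5.1] [0.0, 0.598, 0.0] rows>= 12.6
```

Call:
carry_out --pt "0 0 -2 0 0 0 0" --pt "0 0 -5 0 0 0 0" --pt "0 0 -10 0 0 0 0" --pt "0 0 -15 0 0 0 0" --pt "0 -2 -19 0 0 0 0" --pt "0 -62.5 -21.4 5.1 0 0.598 0" --pt "0 -62.5 -21.4 5.1 0 0.598 0" --pt "0 -62.5 -21.4 5.1 0 0.598 0" --pt "0 -62.5 -21.4 5.1 0 0.598 0" --pt "0 -62.5 -21.4 5.1 0 0.598 0" --pt "0 -62.5 -21.4 5.1 0 0.598 0" --pt "0 -62.5 -21.4 5.1 0 0.598 0" --pt "0 -62.5 -21.4 5.1 0 0.598 0" --pt "0 -62.5 -21.4 5.1 0 0.598 0" --pt "0 -62.5 -21.4 5.1 0 0.598 0" --pt "0 -62.5 -21.4 5.1 0 0.598 0" --pt "0 -62.5 -21.4 5.1 0 0.598 0" --pt "0 -62.5 -21.4 5.1 0 0.598 0" --pt "0 -62.5 -21.4 5.1 0 0.598 0" --pt "0 -62.5 -21.4 5.1 0 0.598 0"

```text
time: 17.1
position: [0.5099, -0.4034, 0.2189]
tool_rot: [-0.588, -0.391, 0.391, 0.591]
ft_force: [0.7, 0.5, -0.4]
grip_width: 0.0109
```

```bash
python3 - <<'E'
from h import *
o=robot.get_obs();print(o['position'],o['ft_force'],o['grip_width'])
rel([.5107,-.4050,.03],1.171)
cv2.imwrite('pics/w12.png',robot.camera('wrist')[:,:,::-1])
a=robot.camera('scene')[:,:,::-1];cv2.imwrite('pics/s12.png',cv2.resize(a[60:220,200:400],None,fx=3,fy=3))
E
```

```text
[ 0.50993059 -0.40340175  0.21888791] [ 0.65002093  0.49178184 -0.37116649] 0.010923187714880727
row [-0.15, 18.89, -0.19] [-0.003, 0.0, 0.002] rows>= 3.8
```

View pics/w12.png

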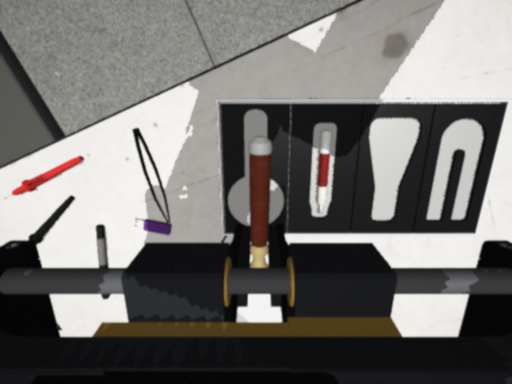

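View pics/s12.png

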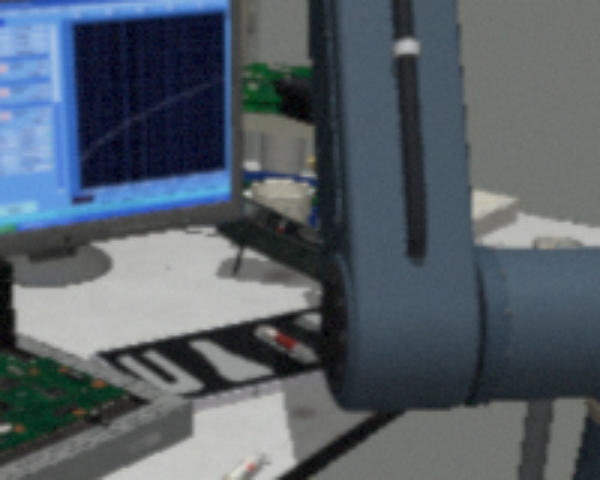

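Call:
carry_out --pt "0 0 5 0 0 0 0" --pt "0 0 10 0 0 0 0" --pt "0 0 15 0 0 0 0" --pt "0 0 17.5 0 0 0 0" --pt "0 0 18.8 0 0 0 0" --pt "0 0 18.8 0 0 0 0" --pt "0 0 18.8 0 0 0 0" --pt "0 0 18.8 0 0 0 0"

```text
time: 18.0
position: [0.5121, -0.4062, 0.0342]
tool_rot: [0.591, 0.391, -0.391, -0.588]
ft_force: [-0.0, -0.3, -0.6]
grip_width: 0.0111
```

```bash
python3 - <<'E'
from h import *
o=robot.get_obs();print(o['position'],o['ft_force'],o['grip_width'])
rel([.5107,-.4050,.016],1.171)
cv2.imwrite('pics/w13.png',robot.camera('wrist')[:,:,::-1])
E
```

```text
[ 0.51206168 -0.40618252  0.03420798] [-0.02804943 -0.28891251 -0.56883021] 0.011080426070619064
row [0.06, 1.82, 0.18] [0.004, 0.0, -0.002] rows>= 0.4
```

View pics/w13.png

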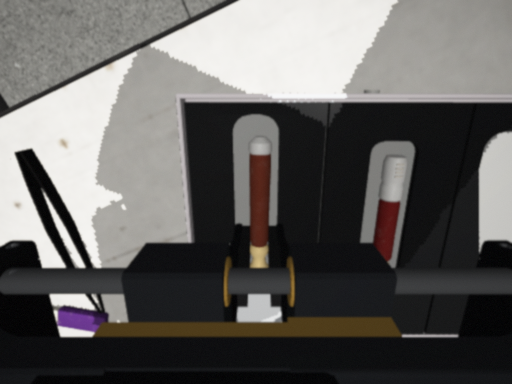

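Call:
carry_out --pt "0 0 0.5 0.1 0 0 0" --pt "0 0 1.0 0.1 0 0 0" --pt "0 0 1.35 0.1 0 0 0" --pt "0 0 1.35 0.1 0 0 0" --pt "0 0 1.35 0.1 0 0 0" --pt "0 0 1.35 0.1 0 0 0"

```text
time: 18.65
position: [0.5098, -0.4048, 0.0183]
tool_rot: [0.589, 0.391, -0.391, -0.589]
ft_force: [-0.2, -0.1, -1.3]
grip_width: 0.011
```

Call:
carry_out --pt "0 0 0.15 0 0 0 0" --pt "0 0 0.15 0 0 0 0" --pt "0.35 0 0.15 0 0 0 0" --pt "0.35 0 0.15 0 0 0 0" --pt "0.35 0 0.15 0 0 0 0" --pt "0.35 0 0.15 0 0 0 0"

```text
time: 19.25
position: [0.51, -0.4055, 0.0173]
tool_rot: [0.59, 0.391, -0.391, -0.589]
ft_force: [-0.8, -1.7, 3.1]
grip_width: 0.0291
```

Call:
carry_out --pt "0.35 0 -2 0 0 0 0" --pt "0.35 0 -5 0 0 0 0" --pt "0.35 0 -10 0 0 0 0" --pt "0.35 0 -15 0 0 0 0" --pt "0.35 0 -20 0 0 0 0" --pt "0.35 0 -20 0 0 0 0" --pt "0.35 0 -20 0 0 0 0"

```text
time: 19.95
position: [0.5102, -0.4047, 0.2184]
tool_rot: [0.59, 0.391, -0.391, -0.588]
ft_force: [-1.6, 0.4, -1.1]
grip_width: 0.0307
```

```bash
python3 - <<'E'
from h import *
o=robot.get_obs();print(o['position'],o['ft_force'],o['grip_width'])
h=.29;p=[.4447,.112]
rel([*p,.15],h+np.pi/2)
h=.234;p=np.array([.466,.4124])-.022*np.array([np.cos(h),np.sin(h)]);print(p)
rel([*p,.15],h+np.pi/2)
a=robot.camera('wrist')[:,:,::-1]
cv2.imwrite('pics/w14.png',a)
E
```

```text
[ 0.51024038 -0.40473704  0.21842879] [-1.58260342  0.36782039 -1.06774057] 0.030697368826266905
row [45.06, 6.74, 26.16] [0.002, -0.69, -0.002] rows>= 10.5
[0.44459957 0.40729885]
row [72.26, 6.69, 37.66] [0.002, -0.634, -0.002] rows>= 16.4
```

View pics/w14.png

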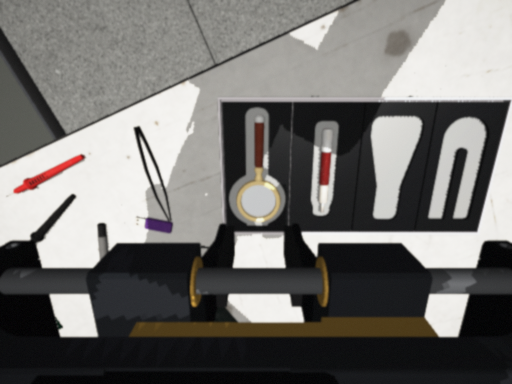

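Call:
carry_out --pt "0.8 72.3 5 37.7 0 -0.634 0" --pt "0.8 72.3 5 37.7 0 -0.634 0" --pt "0.8 72.3 5 37.7 0 -0.634 0" --pt "0.8 72.3 5 37.7 0 -0.634 0" --pt "0.8 72.3 5 37.7 0 -0.634 0" --pt "0.8 72.3 5 37.7 0 -0.634 0" --pt "0.8 72.3 5 37.7 0 -0.634 0" --pt "0.8 72.3 5 37.7 0 -0.634 0" --pt "0.8 72.3 5 37.7 0 -0.634 0" --pt "0.8 72.3 5 37.7 0 -0.634 0" --pt "0.8 72.3 5 37.7 0 -0.634 0" --pt "0.8 72.3 5 37.7 0 -0.634 0" --pt "0.8 72.3 5 37.7 0 -0.634 0" --pt "0.8 72.3 5 37.7 0 -0.634 0" --pt "0.8 72.3 5 37.7 0 -0.634 0" --pt "0.8 72.3 5 37.7 0 -0.634 0" --pt "0.8 72.3 5 37.7 0 -0.634 0" --pt "0.8 72.3 5 37.7 0 -0.634 0" --pt "0.8 72.3 5 37.7 0 -0.634 0" --pt "0.8 72.3 5 37.7 0 -0.634 0"

```text
time: 22.0
position: [0.4436, 0.4059, 0.166]
tool_rot: [-0.438, -0.554, 0.556, 0.439]
ft_force: [-0.3, -0.5, -0.5]
grip_width: 0.0697
```

```bash
python3 - <<'E'
from h import *
o=robot.get_obs();print(o['position'],o['ft_force'],o['grip_width'])
rel([.4446,.4073,.0065],.234+np.pi/2)
cv2.imwrite('pics/w15.png',robot.camera('wrist')[:,:,::-1])
E
```

```text
[0.44359859 0.40594767 0.16601282] [-0.34329013 -0.47535576 -0.49102422] 0.069678625403788
row [0.13, 15.95, -0.17] [-0.003, -0.001, -0.001] rows>= 3.2
```

View pics/w15.png

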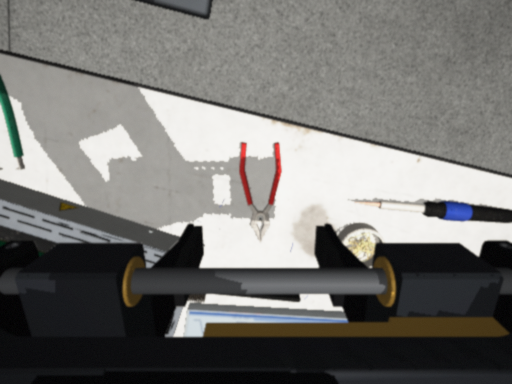

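Call:
carry_out --pt "0.8 0.1 4 0 0 0 0" --pt "0.8 0.1 8 0 0 0 0" --pt "0.8 0.1 12 0 0 0 0" --pt "0.8 0.1 13.5 0 0 0 0" --pt "0.8 0.1 13.5 0 0 0 0" --pt "0.8 0.1 13.5 0 0 0 0" --pt "0.8 0.1 13.5 0 0 0 0" --pt "0.8 0.1 14.5 0 0 0 0" --pt "0.8 0.1 15.5 0 0 0 0" --pt "0.8 0.1 15.5 0 0 0 0" --pt "0.8 0.1 15.5 0 0 0 0"

```text
time: 23.15
position: [0.4433, 0.4088, 0.0114]
tool_rot: [-0.438, -0.555, 0.555, 0.438]
ft_force: [-0.2, -0.6, 0.0]
grip_width: 0.0696
```

```bash
python3 - <<'E'
from h import *
o=robot.get_obs();print(o['position'],o['ft_force'],o['grip_width'])
rel([.4446,.4073,.006],.234+np.pi/2)
cv2.imwrite('pics/w16.png',robot.camera('wrist')[:,:,::-1])
E
```

```text
[0.44331936 0.408801   0.01140467] [-0.16368383 -0.59943807  0.03346698] 0.06964465836863178
row [-0.18, 0.54, -0.09] [-0.001, 0.0, -0.0] rows>= 0.1
```

View pics/w16.png

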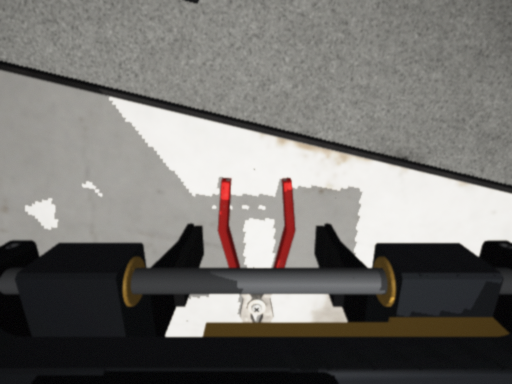

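Call:
carry_out --pt "0.8 -0.1 0.5 -0.1 0 0 0" --pt "0.8 -0.1 0.5 -0.1 0 0 0" --pt "0.4 -0.1 0.5 -0.1 0 0 0" --pt "0.4 -0.1 0.5 -0.1 0 0 0" --pt "0.4 -0.1 0.5 -0.1 0 0 0" --pt "0.4 -0.1 0.5 -0.1 0 0 0" --pt "0.4 -0.1 0.5 -0.1 0 0 0" --force 40

```text
time: 23.9
position: [0.4449, 0.4083, 0.007]
tool_rot: [0.438, 0.555, -0.555, -0.438]
ft_force: [0.8, -0.3, -0.7]
grip_width: 0.0457
```

Call:
carry_out --pt "0.4 0 -1 0 0 0 0" --pt "0.4 0 -2 0 0 0 0" --pt "0.4 0 -2 0 0 0 0"

```text
time: 24.2
position: [0.4461, 0.409, 0.0288]
tool_rot: [0.439, 0.556, -0.554, -0.438]
ft_force: [-0.2, 0.2, -0.6]
grip_width: 0.0453
```

```bash
python3 - <<'E'
from h import *
o=robot.get_obs();print(o['position'],o['ft_force'],o['grip_width'])
cv2.imwrite('pics/w17.png',robot.camera('wrist')[:,:,::-1])
a=robot.camera('scene')[:,:,::-1];cv2.imwrite('pics/s17.png',cv2.resize(a[200:300,80:230],None,fx=4,fy=4))
E
```

```text
[0.44606506 0.40897051 0.02880257] [-0.21507643  0.16615347 -0.64438638] 0.045284387931295626
```

View pics/w17.png

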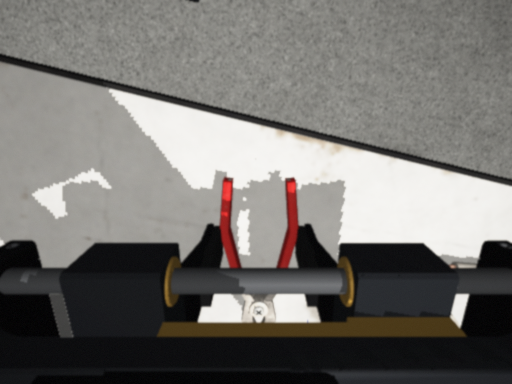

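View pics/s17.png

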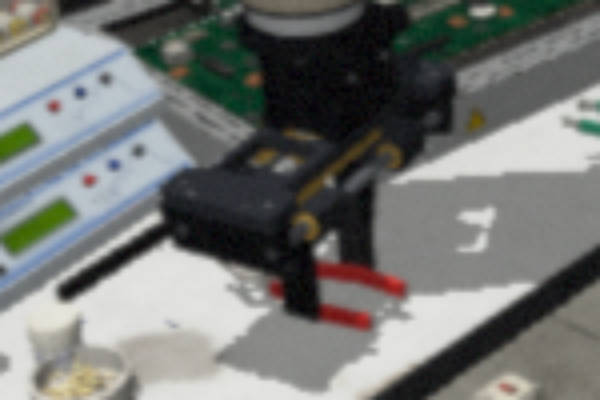

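```bash
python3 - <<'E'
from h import *
rel([.5640,-.2407,.20],1.171)
E
```

```text
row [-65.89, -17.27, 3.5] [0.001, 0.634, 0.001] rows>= 13.6
```

Call:
carry_out --pt "0.4 0 -5 0 0 0 0" --pt "0.4 0 -10 0 0 0 0" --pt "0.4 0 -15 0 0 0 0" --pt "0.4 -2 -17 0 0 0 0" --pt "0.4 -65.9 -17.3 3.5 0 0.634 0" --pt "0.4 -65.9 -17.3 3.5 0 0.634 0" --pt "0.4 -65.9 -17.3 3.5 0 0.634 0" --pt "0.4 -65.9 -17.3 3.5 0 0.634 0" --pt "0.4 -65.9 -17.3 3.5 0 0.634 0" --pt "0.4 -65.9 -17.3 3.5 0 0.634 0" --pt "0.4 -65.9 -17.3 3.5 0 0.634 0" --pt "0.4 -65.9 -17.3 3.5 0 0.634 0" --pt "0.4 -65.9 -17.3 3.5 0 0.634 0" --pt "0.4 -65.9 -17.3 3.5 0 0.634 0" --pt "0.4 -65.9 -17.3 3.5 0 0.634 0" --pt "0.4 -65.9 -17.3 3.5 0 0.634 0" --pt "0.4 -65.9 -17.3 3.5 0 0.634 0" --pt "0.4 -65.9 -17.3 3.5 0 0.634 0" --pt "0.4 -65.9 -17.3 3.5 0 0.634 0" --pt "0.4 -65.9 -17.3 3.5 0 0.634 0"

```text
time: 26.3
position: [0.5629, -0.2394, 0.1993]
tool_rot: [-0.588, -0.391, 0.391, 0.59]
ft_force: [0.3, 0.2, -1.0]
grip_width: 0.045
```

```bash
python3 - <<'E'
from h import *
o=robot.get_obs();print(o['position'],o['ft_force'],o['grip_width'])
rel([.5640,-.2407,.030],1.171)
cv2.imwrite('pics/w18.png',robot.camera('wrist')[:,:,::-1])
E
```

```text
[ 0.56290797 -0.23943419  0.19930912] [ 0.29303809  0.23904892 -0.98126662] 0.044977207180961085
row [-0.09, 16.93, -0.19] [-0.002, 0.001, 0.001] rows>= 3.4
```

View pics/w18.png

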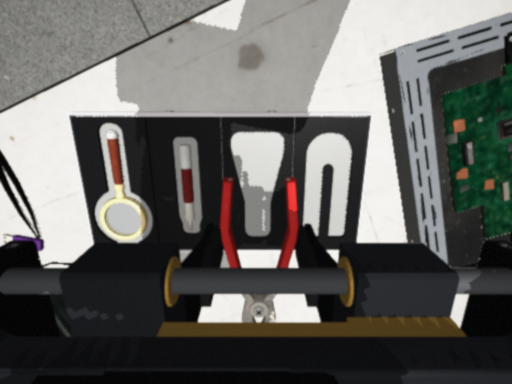

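Call:
carry_out --pt "0.4 0 5 0 0 0 0" --pt "0.4 0 10 0 0 0 0" --pt "0.4 0 14 0 0 0 0" --pt "0.4 0 16 0 0 0 0" --pt "0.4 0 16.9 0 0 0 0" --pt "0.4 0 16.9 0 0 0 0" --pt "0.4 0 16.9 0 0 0 0" --pt "0.4 0 16.9 0 0 0 0" --pt "0.4 0 16.9 0 0 0 0" --pt "0.4 0 16.9 0 0 0 0"

```text
time: 27.35
position: [0.5643, -0.2413, 0.032]
tool_rot: [0.59, 0.391, -0.39, -0.589]
ft_force: [0.0, 0.0, -0.7]
grip_width: 0.0453
```

```bash
python3 - <<'E'
from h import *
o=robot.get_obs();print(o['position'],o['ft_force'],o['grip_width'])
rel([.5640,-.2407,.017],1.171)
cv2.imwrite('pics/w19.png',robot.camera('wrist')[:,:,::-1])
E
```

```text
[ 0.56431497 -0.24129561  0.03195459] [ 0.0407294   0.04455329 -0.72180082] 0.04532468384319913
row [0.04, 1.5, 0.06] [0.002, -0.0, -0.0] rows>= 0.3
```

View pics/w19.png

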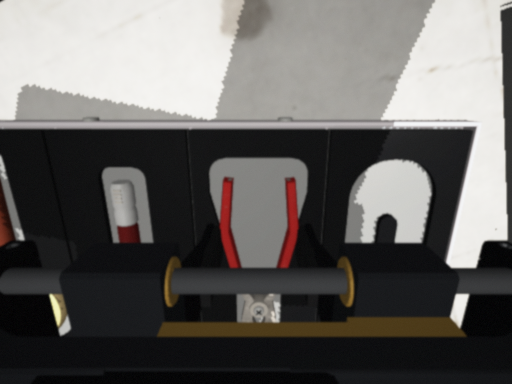

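Well centred. Lower and release.

Call:
carry_out --pt "0.4 0 0.6 0 0 0 0" --pt "0.4 0 1.2 0 0 0 0" --pt "0.4 0 1.4 0 0 0 0" --pt "0.4 0 1.4 0 0 0 0" --pt "0.4 0 1.4 0 0 0 0" --pt "0.4 0 1.4 0 0 0 0" --pt "0.4 0 1.4 0 0 0 0"

```text
time: 28.1
position: [0.5635, -0.2409, 0.0172]
tool_rot: [-0.589, -0.391, 0.391, 0.59]
ft_force: [-2.2, 0.7, 5.4]
grip_width: 0.0453
```

Call:
carry_out --pt "0.65 0 -0.05 0 0 0 0" --pt "0.65 0 -0.05 0 0 0 0" --pt "0.65 0 -0.05 0 0 0 0" --pt "0.65 0 -0.05 0 0 0 0" --pt "0.65 0 -2 0 0 0 0" --pt "0.65 0 -5 0 0 0 0" --pt "0.65 0 -10 0 0 0 0" --pt "0.65 0 -15 0 0 0 0" --pt "0.65 0 -20 0 0 0 0" --pt "0.65 0 -20 0 0 0 0" --pt "0.65 0 -20 0 0 0 0"

```text
time: 29.2
position: [0.5642, -0.2409, 0.2181]
tool_rot: [0.59, 0.391, -0.39, -0.589]
ft_force: [-0.5, -0.5, -0.5]
grip_width: 0.0564
```

```bash
python3 - <<'E'
from h import *
o=robot.get_obs();print(o['position'],o['ft_force'],o['grip_width'])
rel([.4447,.112,.15],.29+np.pi/2)
cv2.imwrite('pics/w20.png',robot.camera('wrist')[:,:,::-1])
E
```

```text
[ 0.56421893 -0.24093482  0.21809145] [-0.52119738 -0.47198551 -0.54684904] 0.056355279806898334
row [27.86, 6.74, 24.76] [0.002, -0.69, -0.001] rows>= 7.6
```

View pics/w20.png

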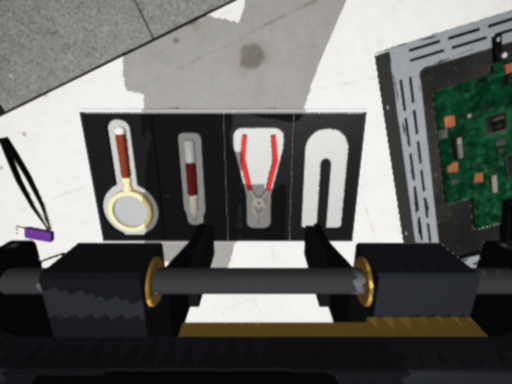

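```bash
python3 - <<'E'
from h import *
import pickle
print(tri((271.5,194.5),(263.3,193)))
o,im=pickle.load(open('w1.pkl','rb'))
P=np.array([[10,265],[468,350],[100,282],[270,312]])/1.5
for z in (0,.04,.05,.06): print(z,pix('wrist',P,z,o)[:,:2].round(3).tolist())
# scene base corner
print(pix('scene',[[262.7,205]],0))
E
```

```text
(array([ 0.498, -0.07 ,  0.045]), [0.002, 0.002])
0 [[0.512, -0.1], [0.564, 0.369], [0.522, -0.012], [0.539, 0.159]]
0.04 [[0.498, -0.065], [0.545, 0.359], [0.507, 0.014], [0.523, 0.169]]
0.05 [[0.495, -0.056], [0.54, 0.357], [0.504, 0.021], [0.519, 0.172]]
0.06 [[0.491, -0.047], [0.535, 0.354], [0.5, 0.027], [0.514, 0.174]]
[[ 0.50341471 -0.07296612  0.        ]]
```

```bash
python3 - <<'E'
from h import *
rel([.439,.1103,.15],.29+np.pi/2)
E
```

```text
row [27.46, 6.67, 25.07] [-0.001, -0.69, 0.001] rows>= 7.6
```

Call:
carry_out --pt "0.75 27.5 2 25.1 0 -0.69 0" --pt "0.75 27.5 2 25.1 0 -0.69 0" --pt "0.75 27.5 2 25.1 0 -0.69 0" --pt "0.75 27.5 2 25.1 0 -0.69 0" --pt "0.75 27.5 2 25.1 0 -0.69 0" --pt "0.75 27.5 2 25.1 0 -0.69 0" --pt "0.75 27.5 2 25.1 0 -0.69 0" --pt "0.75 27.5 2 25.1 0 -0.69 0" --pt "0.75 27.5 2 25.1 0 -0.69 0" --pt "0.75 27.5 6.7 25.1 0 -0.69 0" --pt "0.75 27.5 11.6 25.1 0 -0.69 0" --pt "0.75 27.5 14 25.1 0 -0.69 0" --pt "0.75 27.5 14 25.1 0 -0.69 0" --pt "0.75 27.5 14 25.1 0 -0.69 0" --pt "0.75 27.5 14 25.1 0 -0.69 0"

```text
time: 30.75
position: [0.4406, 0.1097, 0.0776]
tool_rot: [0.423, 0.567, -0.567, -0.422]
ft_force: [0.1, 0.2, 0.4]
grip_width: 0.0653
```

```bash
python3 - <<'E'
from h import *
o=robot.get_obs();print(o['position'],o['ft_force'],o['grip_width'])
rel([.439,.1103,.0085],.29+np.pi/2)
cv2.imwrite('pics/w21.png',robot.camera('wrist')[:,:,::-1])
a=robot.camera('scene')[:,:,::-1];cv2.imwrite('pics/s21.png',cv2.resize(a[140:270,150:340],None,fx=4,fy=4))
E
```

```text
[0.44057787 0.10965155 0.07759555] [0.13174718 0.2064342  0.42576892] 0.06529461437541773
row [0.11, 6.91, 0.14] [0.002, -0.0, -0.001] rows>= 1.4
```

View pics/w21.png

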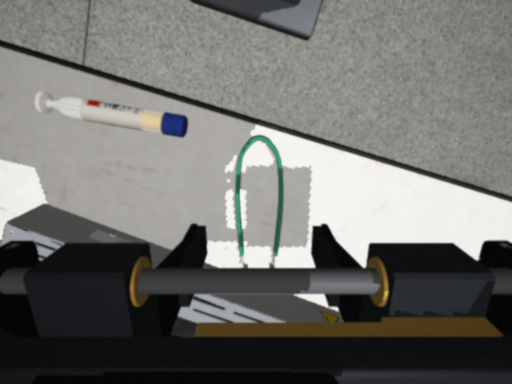

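View pics/s21.png

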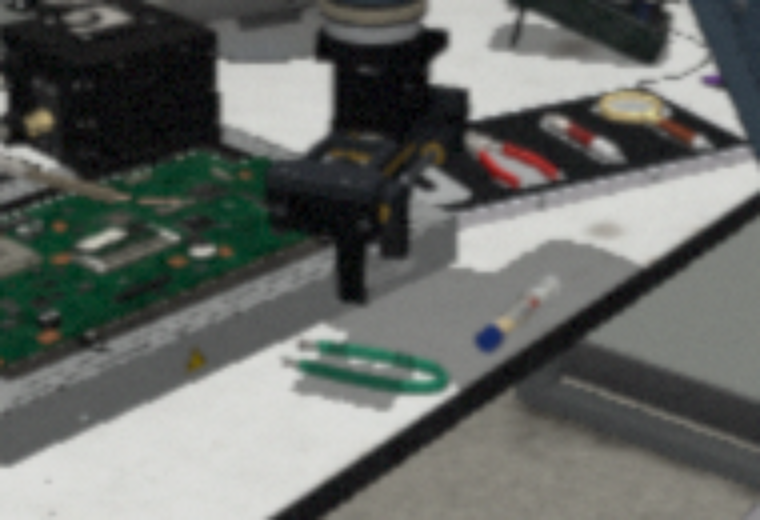

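Call:
carry_out --pt "0.75 0 2 0 0 0 0" --pt "0.75 0 4 0 0 0 0" --pt "0.75 0 5 0 0 0 0" --pt "0.75 0 5.4 0 0 0 0" --pt "0.75 0 5.4 0 0 0 0" --pt "0.75 0 5.4 0 0 0 0" --pt "0.75 0 5.4 0 0 0 0"

```text
time: 31.55
position: [0.4401, 0.1101, 0.0235]
tool_rot: [0.423, 0.567, -0.567, -0.422]
ft_force: [-0.3, -0.7, 0.1]
grip_width: 0.0654
```

Call:
carry_out --pt "0.75 0 0.4 0 0 0 0" --pt "0.75 0 0.8 0 0 0 0" --pt "0.75 0 0.8 0 0 0 0"

```text
time: 31.85
position: [0.4394, 0.1101, 0.0144]
tool_rot: [-0.422, -0.567, 0.567, 0.423]
ft_force: [0.3, 0.1, 0.2]
grip_width: 0.0652
```

```bash
python3 - <<'E'
from h import *
o=robot.get_obs();print(o['position'],o['ft_force'],o['grip_width'])
rel([.439,.1103,.0083],.29+np.pi/2)
cv2.imwrite('pics/w22.png',robot.camera('wrist')[:,:,::-1])
E
```

```text
[0.439357   0.11006526 0.01443433] [0.34422973 0.07747872 0.2220071 ] 0.06517236518474262
row [0.03, 0.61, 0.03] [-0.001, 0.0, 0.0] rows>= 0.1
```

View pics/w22.png

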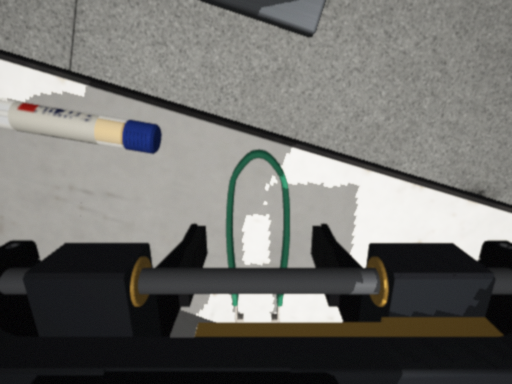

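Call:
carry_out --pt "0.75 0 0.3 0 0 0 0" --pt "0.75 0 0.6 0 0 0 0" --pt "0.75 0 0.6 0 0 0 0" --pt "0.35 0 0.6 0 0 0 0" --pt "0.35 0 0.6 0 0 0 0" --pt "0.35 0 0.6 0 0 0 0" --pt "0.35 0 0.6 0 0 0 0" --pt "0.35 0 0.6 0 0 0 0" --force 30

```text
time: 32.7
position: [0.4397, 0.1101, 0.009]
tool_rot: [0.423, 0.567, -0.567, -0.422]
ft_force: [0.3, -0.1, -0.5]
grip_width: 0.0392
```

```bash
python3 - <<'E'
from h import *
# home pul .6172,-.1699, head -.40
d=robot.get_obs()['position'];h=.29
off=np.dot(np.array(d[:2])-[.4447,.112],[np.cos(h),np.sin(h)]);print(d,'off',off)
t=np.array([.6172,-.1699])+off*np.array([np.cos(-.4),np.sin(-.4)]);print(t)
rel([*t,.16],1.171)
E
```

```text
[0.4397224  0.11007992 0.00895201] off -0.005318803431307317
[ 0.61230106 -0.16782876]
row [-31.57, -15.1, -8.59] [0.0, 0.69, 0.0] rows>= 7.2
```

```bash
python3 - <<'E'
from h import *
print(tri((253,137),(204,177)),tri((254,100),(204,148)))
E
```

```text
(array([ 0.702, -0.012,  0.066]), [0.003, 0.003]) (array([ 0.78 , -0.043,  0.15 ]), [0.043, 0.043])
```

```bash
python3 - <<'E'
from h import *
rel([.47,-.15,.2],1.171); rel([.6123,-.1678,.16],1.171)
E
```

```text
row [-25.79, -19.1, 4.54] [0.0, 0.69, 0.0] rows>= 6.5
row [-31.57, -15.1, -8.59] [0.0, 0.69, 0.0] rows>= 7.2
```

Call:
carry_out --pt "0.35 0 -2 0 0 0 0" --pt "0.35 0 -5 0 0 0 0" --pt "0.35 0 -10 0 0 0 0" --pt "0.35 0 -15 0 0 0 0" --pt "0.35 0 -18 0 0 0 0" --pt "0.35 -25.8 -19 4.5 0 0.69 0" --pt "0.35 -25.8 -19 4.5 0 0.69 0" --pt "0.35 -25.8 -19 4.5 0 0.69 0" --pt "0.35 -25.8 -19 4.5 0 0.69 0" --pt "0.35 -25.8 -19 4.5 0 0.69 0" --pt "0.35 -25.8 -19 4.5 0 0.69 0" --pt "0.35 -25.8 -19 4.5 0 0.69 0" --pt "0.35 -31.6 -15 -8.6 0 0.69 0" --pt "0.35 -31.6 -15 -8.6 0 0.69 0" --pt "0.35 -31.6 -15 -8.6 0 0.69 0" --pt "0.35 -31.6 -15 -8.6 0 0.69 0" --pt "0.35 -31.6 -15 -8.6 0 0.69 0" --pt "0.35 -31.6 -15 -8.6 0 0.69 0" --pt "0.35 -31.6 -15 -8.6 0 0.69 0"

```text
time: 34.6
position: [0.611, -0.1669, 0.1596]
tool_rot: [-0.589, -0.391, 0.391, 0.589]
ft_force: [-0.3, 0.0, 0.6]
grip_width: 0.0389
```

```bash
python3 - <<'E'
from h import *
o=robot.get_obs();print(o['position'],o['ft_force'],o['grip_width'])
rel([.6123,-.1678,.030],1.171)
cv2.imwrite('pics/w23.png',robot.camera('wrist')[:,:,::-1])
a=robot.camera('scene')[:,:,::-1];cv2.imwrite('pics/s23.png',cv2.resize(a[120:250,180:370],None,fx=4,fy=4))
E
```

```text
[ 0.61101195 -0.16687127  0.1595511 ] [-0.25729351  0.00421063  0.59299081] 0.03891968936128475
row [-0.04, 12.95, -0.17] [-0.001, 0.001, 0.0] rows>= 2.6
```

View pics/w23.png

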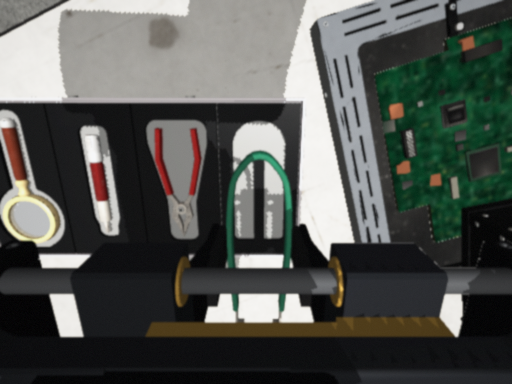

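View pics/s23.png

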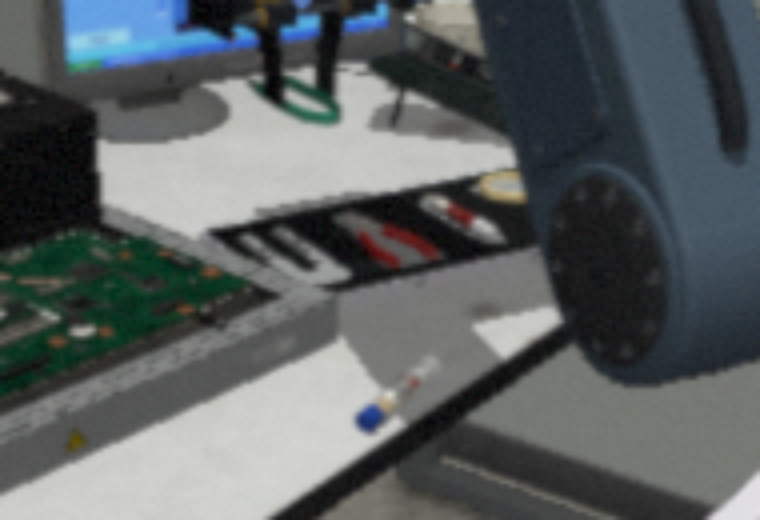

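Call:
carry_out --pt "0.35 0 4 0 0 0 0" --pt "0.35 0 8 0 0 0 0" --pt "0.35 0 11 0 0 0 0" --pt "0.35 0 12.9 0 0 0 0" --pt "0.35 0 12.9 0 0 0 0" --pt "0.35 0 12.9 0 0 0 0" --pt "0.35 0 12.9 0 0 0 0" --pt "0.35 0 12.9 0 0 0 0" --pt "0.35 0 12.9 0 0 0 0"

```text
time: 35.6
position: [0.6132, -0.1684, 0.0312]
tool_rot: [0.59, 0.391, -0.39, -0.589]
ft_force: [0.1, 0.9, 0.5]
grip_width: 0.039
```

```bash
python3 - <<'E'
from h import *
o=robot.get_obs();print(o['position'],o['ft_force'],o['grip_width'])
rel([.6123,-.1678,.018],1.171)
cv2.imwrite('pics/w24.png',robot.camera('wrist')[:,:,::-1])
E
```

```text
[ 0.61316663 -0.16842964  0.0312395 ] [0.08482699 0.9403049  0.4669262 ] 0.038953452031250044
row [0.02, 1.32, 0.11] [0.002, 0.0, -0.0] rows>= 0.3
```

View pics/w24.png

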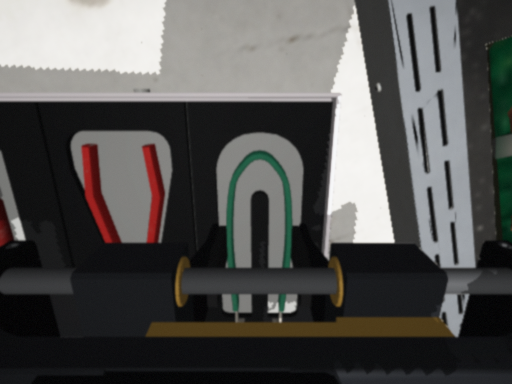

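Call:
carry_out --pt "0.35 0 0.6 0 0 0 0" --pt "0.35 0 1.2 0 0 0 0" --pt "0.35 0 1.25 0 0 0 0" --pt "0.35 0 1.25 0 0 0 0" --pt "0.35 0 1.25 0 0 0 0" --pt "0.35 0 1.25 0 0 0 0"

```text
time: 36.25
position: [0.6126, -0.1682, 0.0175]
tool_rot: [0.589, 0.391, -0.391, -0.589]
ft_force: [0.1, -0.0, 5.3]
grip_width: 0.0388
```

Call:
carry_out --pt "0.62 0 0 0 0 0 0" --pt "0.62 0 0 0 0 0 0" --pt "0.62 0 0 0 0 0 0" --pt "0.62 0 0 0 0 0 0" --pt "0.62 0 -2 0 0 0 0" --pt "0.62 0 -5 0 0 0 0" --pt "0.62 0 -10 0 0 0 0" --pt "0.62 0 -15 0 0 0 0" --pt "0.62 0 -20 0 0 0 0" --pt "0.62 0 -20 0 0 0 0" --pt "0.62 0 -20 0 0 0 0"

```text
time: 37.35
position: [0.6127, -0.1683, 0.2184]
tool_rot: [0.59, 0.391, -0.39, -0.589]
ft_force: [0.5, -0.2, -0.4]
grip_width: 0.0541
```

```bash
python3 - <<'E'
from h import *
import pickle
o=robot.get_obs();print(o['time'],o['position'],o['ft_force'],o['grip_width'])
im=robot.camera('wrist')[:,:,::-1];pickle.dump((o,im),open('w25.pkl','wb'))
cv2.imwrite('pics/w25.png',cv2.resize(im[60:260],None,fx=1.5,fy=1.5,interpolation=2))
rel([.57,-.27,.25],1.171)
E
```

```text
37.35 [ 0.61265218 -0.16827231  0.21838328] [ 0.53313467 -0.16580401 -0.39205095] 0.05414748966740722
row [-11.03, -3.35, -0.15] [-0.002, -0.0, -0.0] rows>= 2.3
```

View pics/w25.png

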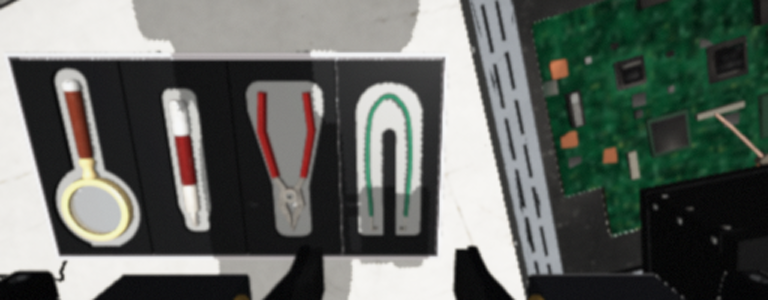

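Call:
carry_out --pt "0.62 -11 -3.3 0 0 0 0" --pt "0.62 -11 -3.3 0 0 0 0" --pt "0.62 -11 -3.3 0 0 0 0" --pt "0.62 -11 -3.3 0 0 0 0" --pt "0.62 -11 -3.3 0 0 0 0" --pt "0.62 -11 -3.3 0 0 0 0"

```text
time: 38.0
position: [0.5694, -0.2674, 0.2486]
tool_rot: [-0.588, -0.391, 0.391, 0.59]
ft_force: [-0.4, -0.7, -0.0]
grip_width: 0.0541
```

```bash
python3 - <<'E'
from h import *
import pickle
o=robot.get_obs();print(o['time'],o['position'])
im=robot.camera('wrist')[:,:,::-1];pickle.dump((o,im),open('w26.pkl','wb'))
cv2.imwrite('pics/w26.png',cv2.resize(im[95:245,110:370],None,fx=3,fy=3,interpolation=2))
E
```

```text
38.0 [ 0.56939787 -0.26737839  0.24862032]
```

View pics/w26.png

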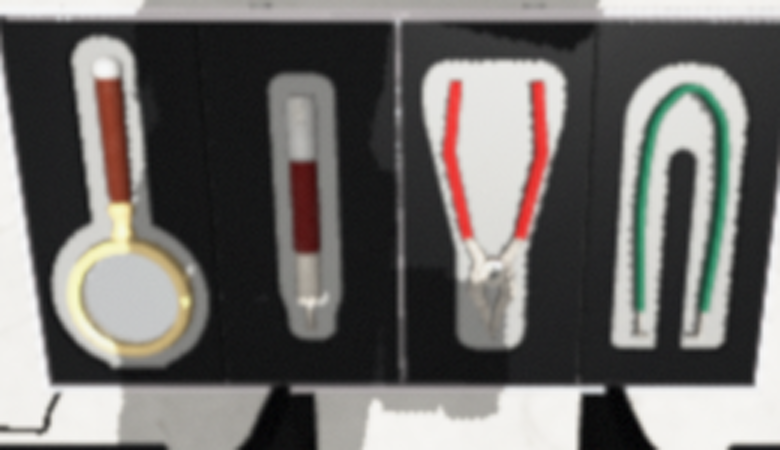

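```bash
python3 - <<'E'
from h import *
o=robot.get_obs();print(o['time'],o['joint_velocities'].round(4)); print(robot.hand_in())
E
```

```text
38.05 [ 0.0027 -0.0051 -0.0078 -0.0029  0.0002 -0.0029]
the job is handed in; nothing more can be done
None
```

All four tools are back in their own cut-outs in the foam tray. I handed the job in at 38 s of the 115 s allowed. The hand-in gave no verdict.

- **Last check:** the final wrist picture shows the magnifier, bit driver, side cutters and chip puller lying inside their pockets, with a margin all round and aligned with the inserts. The gripper was open and about 0.25 m above the tray, touching nothing. I judged that they lie flat from the picture alone; I did not measure their final positions or tilt.
- **Flux syringe:** I never touched it, and it lay undisturbed in the last views of it (the last after the chip puller was picked up). I did not measure its position again at the end.
- **What disagreed with the description:** the fingertips reach only about 3 mm ahead of the TCP, not the 25 mm stated. Because of this, my first close passed over the bit driver without gripping it. I then lowered the open fingers until they touched the bench (about 14 N) and used the measured offset for every later grip.
- **Small contacts and offsets:** each tool was released about 1.5–4 mm above the pocket floor. The tray measured about 348 mm wide against 344 mm expected. The wrist force read about 5 N at most while setting tools down.

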